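# Fit a retaining ring into the groove of a pump shaft with ring pliers

### The job

Fit the retaining ring to the pump's bearing cartridge: take the ring pliers from their wooden stand, pick up the ring with the pliers' pins in its two notched ears, spread it, and lower it over the shaft end, pressing down the sprung washer, until it can close into the shaft's groove, which has to be found by feel. Be gentle: keep the ring level, do not force it or shove it along while it grips the shaft, and leave the ring fully closed in the groove with the washer held under it. Then put the pliers back in their stand and leave everything else on the bench where it is.

Things in the scene. Friction and masses are not known exactly. Their poses are not given: they have to be found in the camera images.
- ring: Retaining ring (circlip) of dark spring steel, 6 mm thick, bore 46 mm, 59 mm outside, flat on the bench at first. Origin: bore centre at the underside; z up; x from the centre out through the gap. Two ears flank the 20 to 24 mm gap, out to 33 mm from the centre; each end face has an open V notch for a pliers pin, facing the other along y. Squeezed apart, it hangs level on the pins.
- ring_gap (a point): Point in the ring's gap between the notches, 26.5 mm from the ring's centre along its x axis, level with its top. To pick the ring up, bring the shut pliers' tips point here, their y axis along the ring's y axis, and lower it gently to 4 mm below this point (the pliers' shoulders then touch the ears); then squeeze, and the pins find the notches.
- ring_arm_l (a joint): Opening of the ring's arm on the +y side, rad: 0 relaxed; 0.23 with the pliers squeezed to the stop; with the handles let out to 42 mm it reads 0.085 to 0.12 where the ring grips the plain shaft or an edge of the groove, and under 0.08 where it drops into the groove; 0 when let go there. Spreading it fully takes 7 N at each pin.
- ring_arm_r (a joint): The same for the ring's arm on the -y side.
- pliers: Ring pliers with black sleeved handles, 0.23 kg, upright in the stand, pins down. Origin: centre of the pivot bolt; z up along the pliers; y the line on which the handles close and the jaws spread (same when turned by half a turn). Squeezing spreads the pins. Each pin is 5 mm thick and 5.5 mm long under a shoulder that rests on the ring's ear.
- pliers_grip (a point): Where to grip from above: 67 mm over the pivot, 26 mm below the handles' ends. Handles 13 mm thick in x; over their outsides 55 mm at rest, 42 mm half squeezed, 27 mm at the stop. The return spring presses 10 N on each finger at rest: a 51 mm opening carries them nearly shut. To the stop with the ring on takes 25 to 30 N a finger: allow 60 N.
- pliers_l (a joint): Angle of one half of the pliers, rad: 0 shut, 0.215 at the stop screw, which keeps the ring from being spread too far. The other half moves equally.
- pliers_tips (a point): Point midway between the pin ends of the shut pliers, 78.5 mm below the pivot. At the stop the pins are 48 mm apart and end 3 mm nearer the pivot. A gripper whose pads swing forward in closing pushes the pliers some 5 mm down as it squeezes them, and draws them up as it lets out; the spread ring stays on the pins.
- cartridge: Pump bearing cartridge, fixed: grey flanged housing, 118 mm across, 40 mm high, with an upright 50 mm steel shaft end. Origin: on the shaft axis at bench height. The shaft has end float: its top is 66 to 74 mm up, not reported. Its top 5.5 mm taper to 42 mm. Spread to the stop, the ring clears the shaft by 1.5 mm with its centre 3 to 4 mm off the axis, away from the gap.
- washer: Steel thrust washer, 68 mm across, 2.5 mm thick, round the shaft on a wave spring. Origin: centre of its top, 57 mm up at rest, covering the groove wholly or partly. It pushes up with 2 N, and 4 N at its end 12.5 mm lower. The groove begins 12.5 mm below the shaft's top and is 7.5 mm wide, 46 mm across. The ring, once in it, keeps the washer down.
- groove_search (a point): Point on the shaft axis 56 mm above the bench: ring underside height to start the search from, moving down. Let the ring close there; if it only grips the shaft, spread it again, go down by about 1.2 mm and let it close again, until it drops in (at most 10 mm lower; the groove is 1.5 mm wider than the ring). Pushed along by the ears while it grips, it cocks.
- stand: Wooden tool block with three small punches standing in it, 56 x 104 x 72 mm (x, y, z), fixed. Origin: centre of its underside. The punches rise to 91 mm above the bench: carry the pliers' tips higher than that near it.
- stand_slot (a point): Centre of the mouth of the stand's slot, 72 mm up: 15 mm (x) by 36 mm (y), 68 mm deep. The pliers hang in it, jaws down, their y axis along the stand's y axis, the pivot bolt (26 mm across, 22 mm long along x) resting on the slot's edges: pivot 85 mm and tips point 6.5 mm above the bench.
- bearing_a: Sealed ball bearing, 62 mm across, lying flat; bystander.
- impeller: Small cast impeller with open vanes, 68 mm across; bystander.
- big_nut: Large hexagon nut, 41 mm; bystander.
- threadlock: Small bottle with a pointed cap, 30 mm across, 92 mm high; bystander.
Things that resemble listed ones, but are neither listed nor needed, are in the scene too. There is more than one size of the pliers; the job needs the smaller. There is more than one size of the stand; the one meant has the size given above.

How it is judged:
By the outcome, as a careful person would: the job done as asked, in the order asked, and still so for the second after the job is handed in, with the robot touching nothing.
It also fails if it takes over 72 s, if anything falls off the work surface, if the arm or the gripper's body presses on something with over 40 N, if the wrist force passes 120 N, or if a joint passes its speed limit or range.

### The arm

A 6-joint arm with a two-finger parallel gripper is mounted at the origin on a cart in front of the work surface, level with it; the furniture and walls round the work are solid. World frame = base frame: x ahead of the robot, y to its left, z up, the work surface at z = 0. Lengths are in m, angles in rad, forces in N, time in s.
With the tool pointing down it reaches from about 0.375 to 0.9 m from the base axis. Payload 3.1 kg.
Tool frame: the origin (TCP) lies between the finger pads; the fingertips stand manip.finger_overhang ahead of it and the grasp point (between the pads) lies 5 mm behind it (manip.finger_overhang is the distance from the TCP to the fingertips, in m); z points along the fingers, y is the line along which they close (so a half turn about z gives the same grasp; the last joint's range is limited). The gripper opens to 85 mm and grips with 20 to 120 N. Pads are 22 mm wide; open, the fingers measure 114 mm over their backs; the gripper's body (76 mm by 85 mm) begins 54 mm behind the grasp point. The pads swing forward as they close: fully open they stand 13 mm farther back than shut.
Start: joints at [-1.526, 0.527, 1.433, -0, 1.181, -0.178], TCP at [0.138, -0.61, 0.245] pointing down, gripper open.
Joint ranges: [-3.08, 3.08], [-0.75, 2.2], [0.22, 2.44], [-1.43, 4.57], [0, 2.65], [-2.85, 2.85]. Speed limits (rad/s): [2.79, 2.79, 3.14, 3.14, 3.14, 3.14].

### API

Orientations are given as a unit quaternion [x, y, z, w].
In Python, from station import manip gives the robot as it stands.
- The arm moves only by the tool drive_tool, never from a script. Its argument "plan" is a list of rows, each a list of 7 numbers: the shift along the tool's x, y, z in m, then the turn, a rotation vector about the tool's x, y, z in degrees, then the opening, from -1 (shut) to 1 (fully open). In form: [[x, y, z, wx, wy, wz, gripper], ...]. A call has 1 to 10 rows; each row shifts and turns the commanded pose from where the row before left it, along the tool's axes as they then stand; what a row does not reach is not made up. A row lasts 1/10 s, in which the tool goes at most 50 mm and 8.59 degrees, less where a joint would pass 70% of its speed; a pose out of reach is approached as far as the arm can. A call is refused whole if a number of a shift passes 0.05 or a number of a turn 8.59, either way. A call with a gripper value outside its range is refused whole. The fingers move at their own pace and stop on an object; "newtons" is the grip in N (left out, the last holds). Time passes only in rows, so rows that do not move let the fingers close. It gives the time, the measured TCP pose, the force, the opening and the grip force at its end, in the units of the state.
- manip.sense(): the state, without advancing time (a new reading comes with each control period).
- manip.snapshot(name): name is "scene" or "top" or "wrist"; returns a dict with "image" (480x640x3 uint8, red, green, blue), "z_map" (480x640 float32, m along the optical axis (not along the pixel's ray), 0 where there is no reading), "fov_y" (degrees; the focal length in pixels is half the picture's height over the tangent of half this angle, whatever the lens; pixels are square), "cx", "cy" (the principal point, pixels), "extrinsics" (4x4, takes a point from camera to world coordinates); the wrist camera has in their place "mount" (4x4, takes a point from camera to tool coordinates, whose origin is the TCP and whose axes are the flange's). Camera axes: x right, y up, looking along -z (the intrinsics and any distortion apply to the point x, -y, -z); pixel columns grow to the right and rows downward; lengths in m; the calibration is good to about 2 mm. A picture is of the moment at which its call begins: read the wrist's pose just before it.
- manip.sign_off(): hands the job in; it is judged then, once.
The state is a dict: "t": time; "q": joint angles; "qd": joint speeds; "tau": joint torques, N m; "tcp_pos": TCP position; "tool_rot": TCP orientation; "force": force on the tool from outside, world axes, zero at the start; "ft_torque": the same for the moment, N m; "finger_gap": opening from 0.0 (shut) to 1.0 (fully open); "gripper_force": force on a finger pad.
Only numpy, scipy, OpenCV 4.12 (cv2) and the standard library are available. Lean on these libraries where they do the work, as an engineer would, in place of code of your own. Each camera call takes 0.05 s, during which the arm holds its last target. There are 200 camera calls.

## Working session

There is one attempt and no reset: what is moved stays moved. The work goes in short steps, Python scripts to look and compute and a tool call to move; the robot and the scene stay as the last step left them, time stands still between calls to the robot, and variables do not carry over. Pictures are saved under pics/ and viewed, at most 10 in all, crops included, and the job is handed in when it is done.

Besides the shell and the picture viewer there is one more tool, called after "Call:" as a command line: name --pt "numbers of a row" for each row, then --argument value for the rest. drive_tool: Moves the arm, as the interface text tells. Its arguments: {"type":"object","properties":{"plan":{"type":"array"},"newtons":{"type":"number"}},"required":["plan"]}

```bash
mkdir -p pics; ls; cat > h.py <<'E'
import numpy as np, cv2
from station import manip
from scipy.spatial.transform import Rotation as R
def cam(s,pose=None):
    f=240/np.tan(np.radians(s['fov_y'])/2)
    if 'extrinsics' in s: T=np.array(s['extrinsics'])
    else:
        P=np.eye(4);P[:3,:3]=R.from_quat(pose['tool_rot']).as_matrix();P[:3,3]=pose['tcp_pos'];T=P@np.array(s['mount'])
    return f,T
def cloud(s,pose=None):
    f,T=cam(s,pose);z=s['z_map'];v,u=np.mgrid[:480,:640]
    c=np.stack([(u-s['cx'])/f*z,-(v-s['cy'])/f*z,-z],-1)
    w=c@T[:3,:3].T+T[:3,3];w[z==0]=np.nan
    return w
def ray(s,u,v,h,pose=None):
    f,T=cam(s,pose);d=T[:3,:3]@np.array([(u-s['cx'])/f,-(v-s['cy'])/f,-1]);o=T[:3,3]
    return o+d*(h-o[2])/d[2]
def pix(s,p,pose=None):
    f,T=cam(s,pose);c=T[:3,:3].T@(np.array(p)-T[:3,3]);return s['cx']+f*c[0]/-c[2],s['cy']-f*c[1]/-c[2]
E
cat > a.py <<'E'
from h import *
import pickle
st=manip.sense();D={'st':st}
for n in('scene','top','wrist'):
    D[n]=manip.snapshot(n)
    print(n,{k:(np.round(v,3).tolist() if not isinstance(v,str) else v) for k,v in D[n].items() if k not in('image','z_map')})
pickle.dump(D,open('d.pkl','wb'))
cv2.imwrite('pics/top.png',D['top']['image'][...,::-1]);cv2.imwrite('pics/scene.png',D['scene']['image'][...,::-1])
print(st,manip.finger_overhang)
E
python3 a.py
```

```text
pics
scene {'fov_y': 48.081, 'cx': 322.445, 'cy': 242.096, 'extrinsics': [[-0.689, 0.338, -0.641, -0.217], [-0.725, -0.327, 0.606, 0.864], [-0.004, 0.882, 0.471, 0.651], [0.0, 0.0, 0.0, 1.0]]}
top {'fov_y': 44.071, 'cx': 323.1, 'cy': 232.201, 'extrinsics': [[0.046, 0.979, -0.201, 0.317], [-0.999, 0.046, -0.006, 0.145], [0.004, 0.201, 0.98, 1.291], [0.0, 0.0, 0.0, 1.0]]}
wrist {'fov_y': 64.488, 'cx': 320.369, 'cy': 244.659, 'mount': [[-0.0, 0.963, 0.27, 0.068], [1.0, 0.001, -0.002, 0.0], [-0.002, 0.27, -0.963, -0.129], [0.0, 0.0, 0.0, 1.0]]}
{'t': 0.0, 'q': array([-1.52652311e+00,  5.28441912e-01,  1.43393136e+00,  1.93473316e-05,
        1.18136018e+00, -1.78508844e-01]), 'qd': array([-0.00105763, -0.00218911, -0.00229443, -0.00130327,  0.00181835,
       -0.0005986 ]), 'tau': array([-1.70086911e-03, -4.42354524e+01, -1.78026956e+01, -2.67204405e-04,
        8.50843498e-03, -1.19983733e-05]), 'tcp_pos': array([ 0.13808724, -0.60884834,  0.24433923]), 'tool_rot': array([ 9.93802271e-01,  1.11157093e-01,  8.07141580e-05, -1.06738881e-03]), 'force': array([-0.60065077, -0.75513611, -0.99119226]), 'ft_torque': array([-0.00411733, -0.03900878,  0.03202519]), 'gripper_force': 0.0, 'finger_gap': 1.0013385818258098} 0.014
```

View pics/top.png

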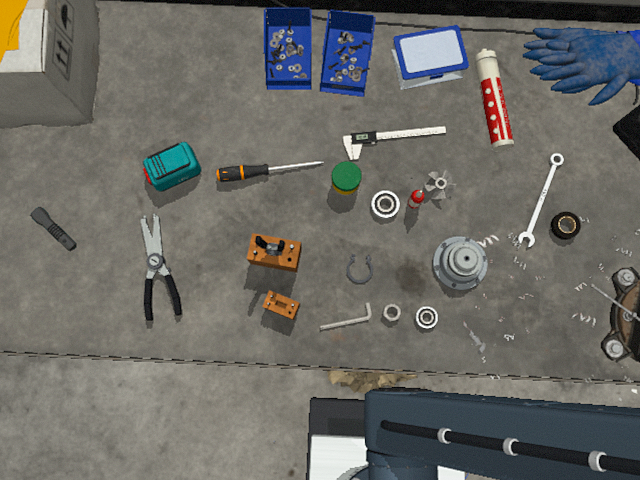

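View pics/scene.png

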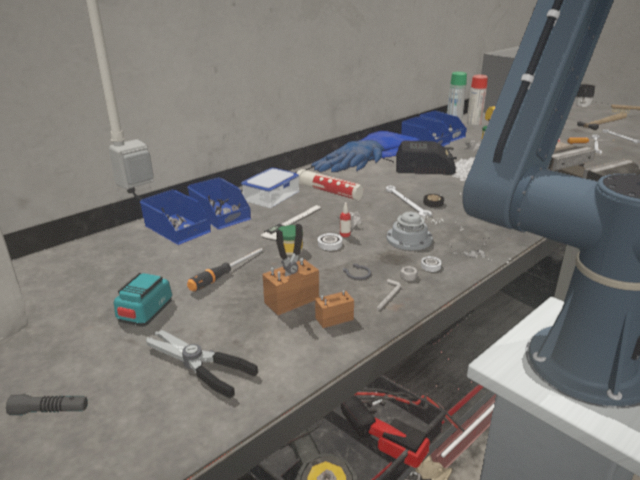

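The top view shows the stand with upright pliers at (272,250) and the ring at (359,268), with its gap towards the top of the image. The cartridge is at (461,262).

- **Pliers:** the candidates are the upright pair at (272,248) and the large pair lying at (157,265). The upright, smaller pair fits.
- **Stand:** the candidates are the block at (274,252), about 104 mm long, and the small block at (281,303). The larger one fits.

I'll confirm both in one crop.

```bash
cat > b.py <<'E'
from h import *
import pickle
D=pickle.load(open('d.pkl','rb'));s=D['top'];w=cloud(s)
im=s['image']
c=cv2.resize(im[220:325,235:395],None,fx=5,fy=5,interpolation=cv2.INTER_CUBIC)
cv2.imwrite('pics/crop1.png',c[...,::-1])
hsv=cv2.cvtColor(im,cv2.COLOR_RGB2HSV)
m=cv2.inRange(hsv,(5,110,80),(20,255,255));
n,l,stt,ce=cv2.connectedComponentsWithStats(m)
for i in range(1,n):
    if stt[i,4]>150:
        z=np.nanmedian(w[l==i][:,2]);print(stt[i],ce[i],z)
        sel=(l==i)&(abs(w[...,2]-np.nanpercentile(w[l==i][:,2],80))<.012)
        p=w[sel][:,:2].astype(np.float32);r=cv2.minAreaRect(p);print(r,np.nanpercentile(w[l==i][:,2],80))
def reg(u0,u1,v0,v1,zl,zh):
    q=w[v0:v1,u0:u1].reshape(-1,3);q=q[(q[:,2]>zl)&(q[:,2]<zh)];return q
for nm,a in {'pl':(250,300,225,265,.1,.2),'shaft':(430,490,230,295,.061,.09),'flange':(430,490,230,295,.03,.045)}.items():
    q=reg(*a);print(nm,len(q),q.mean(0),q.min(0),q.max(0),np.median(q,0))
g=cv2.cvtColor(im,cv2.COLOR_RGB2GRAY)
m=(g[248:290,342:378]<75).astype(np.uint8)
vv,uu=np.nonzero(m);P=np.array([ray(s,u+342,v+248,.006) for u,v in zip(uu,vv)]);print('ring',len(P),P.min(0),P.max(0))
E
python3 b.py
```

```text
[ 247  233   54   35 1019] [274.10500491 251.57899902] 0.07152447245866145
((0.5232111215591431, 0.25352832674980164), (0.10417723655700684, 0.057453274726867676), 81.96305084228516) 0.07359170638824511
[262 290  38  30 577] [280.49046794 304.3830156 ] 0.04676199906337075
((0.4138551950454712, 0.23373527824878693), (0.06899363547563553, 0.036999523639678955), 70.75861358642578) 0.04921443644364811
pl 222 [0.52234071 0.2557745  0.14351272] [0.5130092  0.22580747 0.10000607] [0.53344733 0.28210084 0.17932186] [0.52207723 0.26202717 0.14447755]
shaft 457 [ 0.52496979 -0.14805497  0.06819864] [ 0.49586356 -0.17512493  0.06113963] [ 0.55462021 -0.1223945   0.07654663] [ 0.52496496 -0.14809959  0.06858094]
flange 545 [ 0.51833334 -0.13981905  0.03921104] [ 0.48056687 -0.19241276  0.03019242] [ 0.5686715  -0.10471     0.04495427] [ 0.5114465  -0.13288093  0.03944916]
ring 68 [0.47067952 0.0460735  0.006     ] [0.52988322 0.09855777 0.006     ]
```

View pics/crop1.png

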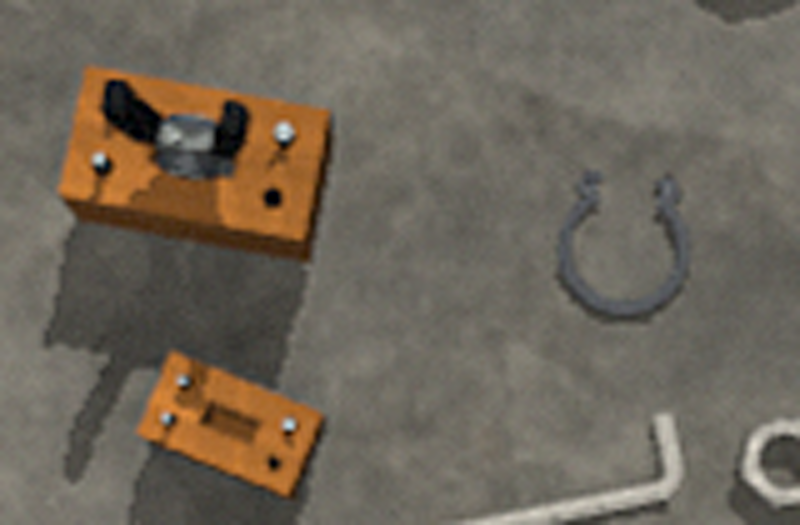

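The crop confirms it. The smaller pliers stand in the 104 mm block, and the other stand is too small (69 x 37 mm). The ring lies at crop pixel (622,250) with its gap up (+x). Next is a move planner, with wrist views taken on the way.

```bash
cat > plan.py <<'E'
# usage: plan.py grip  x y z yaw[deg] [rows] ; from measured pose
import sys
from h import *
def plan(wps,n0=None,g=1,p=None,q=None):
    st=manip.sense();p=np.array(st['tcp_pos']) if p is None else p;Rm=R.from_quat(st['tool_rot'] if q is None else q);out=[]
    for x,y,z,yaw in wps:
        Rt=R.from_euler('z',yaw,degrees=True)*R.from_euler('x',180,degrees=True)
        rv=(Rm.inv()*Rt).as_rotvec(degrees=True)
        d=np.array([x,y,z])-p;n=int(max(np.ceil(np.linalg.norm(d)/.0495),np.ceil(np.abs(rv).max()/8.5),n0 or 1))
        st_=rv/n
        for i in range(n):
            k=n-i;dl=np.round(Rm.inv().apply((np.array([x,y,z])-p)/k),4)
            p=p+Rm.apply(dl)
            r=np.round((Rm.inv()*Rt).as_rotvec(degrees=True)/k,1);Rm=Rm*R.from_rotvec(r,degrees=True)
            out.append([*dl.tolist(),*r.tolist(),g])
    return out
if __name__=='__main__':
    g=float(sys.argv[1]);a=[float(v) for v in sys.argv[2:]]
    for r in plan([a[i:i+4] for i in range(0,len(a),4)],None,g): print(r)
E
python3 plan.py 1 0.5 -0.148 0.27 105
```

```text
[0.0379, -0.0308, -0.0021, -0.0, -0.0, -7.7, 1.0]
[0.0417, -0.0255, -0.0021, -0.0, -0.0, -7.7, 1.0]
[0.0447, -0.0196, -0.0021, -0.0, -0.0, -7.7, 1.0]
[0.047, -0.0135, -0.002, -0.0, -0.0, -7.7, 1.0]
[0.0483, -0.0071, -0.0021, -0.0, -0.0, -7.7, 1.0]
[0.0488, -0.0005, -0.002, -0.0, -0.0, -7.7, 1.0]
[0.0485, 0.006, -0.0021, -0.0, -0.0, -7.7, 1.0]
[0.0472, 0.0125, -0.002, -0.0, -0.0, -7.7, 1.0]
[0.0451, 0.0187, -0.0021, -0.0, -0.0, -7.7, 1.0]
[0.0422, 0.0246, -0.002, 0.0, -0.0, -7.6, 1.0]
[0.0386, 0.0299, -0.0021, 0.0, -0.0, -7.7, 1.0]
[0.0342, 0.0349, -0.002, 0.0, -0.1, -7.6, 1.0]
```

Call:
drive_tool --pt "0.038 -0.031 -0.002 0 0 -7.7 1" --pt "0.042 -0.0255 -0.002 0 0 -7.7 1" --pt "0.0445 -0.0195 -0.002 0 0 -7.7 1" --pt "0.047 -0.0135 -0.002 0 0 -7.7 1" --pt "0.048 -0.007 -0.002 0 0 -7.7 1" --pt "0.049 0 -0.002 0 0 -7.7 1" --pt "0.0485 0.006 -0.002 0 0 -7.7 1" --pt "0.047 0.0125 -0.002 0 0 -7.7 1" --pt "0.045 0.0185 -0.002 0 0 -7.7 1" --pt "0.042 0.0245 -0.002 0 0 -7.7 1"

```text
t: 1.15
tcp_pos: [0.4406, -0.2242, 0.2654]
tool_rot: [0.707, 0.708, -0.0, -0.0]
force: [0.6, 0.3, 0.9]
finger_gap: 0.999
gripper_force: 0.0
```

```bash
python3 plan.py 1 0.5 -0.148 0.27 105 0.5 0.07 0.27 150 
```

```text
[0.0381, 0.0297, -0.0023, -0.0, -0.0, -7.5, 1.0]
[0.0339, 0.0345, -0.0023, -0.0, -0.0, -7.4, 1.0]
[0.0351, 0.0094, -0.0, -0.0, -0.0, -7.5, 1.0]
[0.0336, 0.0139, -0.0, -0.0, -0.0, -7.5, 1.0]
[0.0315, 0.0181, -0.0, -0.0, -0.0, -7.5, 1.0]
[0.0288, 0.0221, -0.0, -0.0, -0.0, -7.5, 1.0]
[0.0257, 0.0257, -0.0, -0.0, -0.0, -7.5, 1.0]
[0.0221, 0.0288, -0.0, -0.0, -0.0, -7.5, 1.0]
```

Call:
drive_tool --pt "0.038 0.0295 -0.002 0 0 -7.5 1" --pt "0.034 0.0345 -0.002 0 0 -7.5 1" --pt "0 0 0 0 0 0 1" --pt "0 0 0 0 0 0 1"

```text
t: 1.55
tcp_pos: [0.4996, -0.149, 0.269]
tool_rot: [0.609, 0.793, -0.0, -0.0]
force: [-0.6, -0.3, -0.0]
finger_gap: 1.0
gripper_force: 0.0
```

```bash
cat > snap.py <<'E'
import sys,pickle
from h import *
n=sys.argv[1];st=manip.sense();s=manip.snapshot('wrist');pickle.dump((st,s),open(n+'.pkl','wb'));cv2.imwrite(f'pics/{n}.png',s['image'][...,::-1])
print(st['tcp_pos'],st['t'])
E
python3 snap.py cart; python3 plan.py 1  0.5 0.07 0.27 150; cat > c.py <<'E'
from h import *
import pickle
st,s=pickle.load(open('cart.pkl','rb'));w=cloud(s,st)
for lo,hi in((.063,.08),(.053,.0605),(.034,.046)):
    m=(w[...,2]>lo)&(w[...,2]<hi)&(np.hypot(w[...,0]-.525,w[...,1]+.148)<.075);q=w[m]
    if len(q)>20:
        (c,r)=cv2.minEnclosingCircle(q[:,:2].astype(np.float32));print(lo,len(q),c,r,np.median(q[:,2]),np.percentile(q[:,2],[5,95]))
E
python3 c.py
```

```text
[ 0.49960775 -0.14895715  0.26904202] 1.55
[0.0354, 0.0095, -0.0002, -0.0, -0.0, -7.5, 1.0]
[0.0339, 0.0141, -0.0002, -0.0, -0.0, -7.5, 1.0]
[0.0317, 0.0183, -0.0002, -0.0, -0.0, -7.6, 1.0]
[0.029, 0.0224, -0.0001, -0.0, -0.0, -7.5, 1.0]
[0.0259, 0.026, -0.0002, -0.0, -0.0, -7.6, 1.0]
[0.0222, 0.0291, -0.0001, -0.0, -0.0, -7.5, 1.0]
0.063 2372 (0.5265021920204163, -0.1476544439792633) 0.025154927745461464 0.06901576666967751 [0.06531374 0.07038215]
0.053 1729 (0.526680588722229, -0.14765483140945435) 0.03413870558142662 0.057146358940833364 [0.05586844 0.05836249]
0.034 2209 (0.5264633297920227, -0.14763040840625763) 0.04437124356627464 0.039953744769161414 [0.03684091 0.0418254 ]
```

View pics/cart.png

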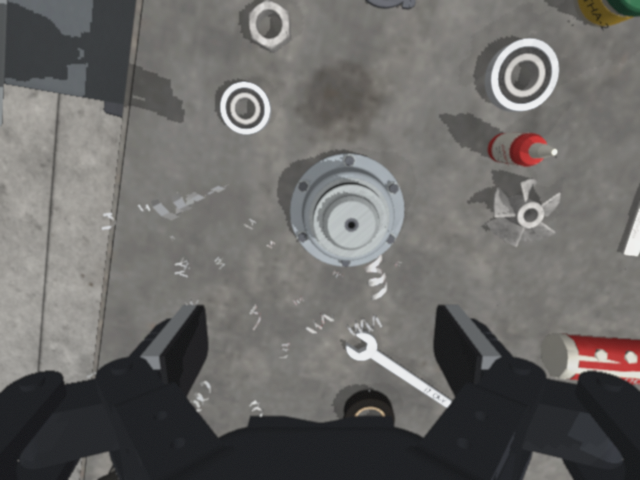

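The wrist view shows the cartridge with the shaft top at (350,225). The shaft axis comes out at (0.5265, -0.1477), with the top near 70 mm. Ring next.

Call:
drive_tool --pt "0.0355 0.0095 0 0 0 -7.5 1" --pt "0.034 0.014 0 0 0 -7.5 1" --pt "0.0315 0.0185 0 0 0 -7.5 1" --pt "0.029 0.0225 0 0 0 -7.5 1" --pt "0.026 0.026 0 0 0 -7.5 1" --pt "0.022 0.029 0 0 0 -7.5 1" --pt "0 0 0 0 0 0 1" --pt "0 0 0 0 0 0 1"

```text
t: 2.4
tcp_pos: [0.5006, 0.0688, 0.2692]
tool_rot: [0.262, 0.965, -0.0, -0.0]
force: [0.5, 0.3, 0.4]
finger_gap: 1.0
gripper_force: 0.0
```

```bash
python3 snap.py ring; python3 plan.py 1  0.5 0.2535 0.29 172; cat > r.py <<'E'
from h import *
import pickle
st,s=pickle.load(open('ring.pkl','rb'));g=cv2.cvtColor(s['image'],cv2.COLOR_RGB2GRAY)
u,v=pix(s,(.50,.07,.006),st);print(u,v)
y0,x0=int(v)-85,int(u)-85;c=g[y0:y0+170,x0:x0+170]
t,m=cv2.threshold(c,0,255,cv2.THRESH_BINARY_INV+cv2.THRESH_OTSU)
n,l,sa,ce=cv2.connectedComponentsWithStats(m);i=1+np.argmax(sa[1:,4]);print(t,sa[1:][sa[1:,4]>50])
cv2.imwrite('pics/ringc.png',cv2.resize(np.hstack([c,((l==i)*255).astype(np.uint8)]),None,fx=2.3,fy=2.3))
vv,uu=np.nonzero(l==i);P=np.array([ray(s,a+x0,b+y0,.006,st) for a,b in zip(uu,vv)])[:,:2];np.save('ringP.npy',P)
# centre: fit mid-radius 26.25
from scipy.optimize import least_squares
ok=np.ones(len(P),bool)
for k in range(4):
    f=least_squares(lambda q:np.hypot(*(P[ok]-q[:2]).T)-q[2],[P[:,0].mean(),P[:,1].mean(),.026],loss='soft_l1',f_scale=.002);r=np.hypot(*(P-f.x[:2]).T);ok=abs(r-f.x[2])<.0035
c=f.x[:2];print('fit',f.x,'rmax',np.percentile(r,[1,50,95,99.5]))
ang=np.arctan2(P[:,1]-c[1],P[:,0]-c[0]);h,_=np.histogram(ang,np.radians(np.arange(-180,181,5)));print(h)
a=np.sort(ang[r<.031]);d=np.diff(np.r_[a,a[0]+2*np.pi]);k=d.argmax();print('gap',np.degrees(d[k]),'dir',np.degrees(a[k]+d[k]/2))
E=P[r>.0305];print('ears mean dir',np.degrees(np.arctan2(*(E.mean(0)-c)[::-1])),len(E))
E
python3 r.py
```

```text
[0.50056097 0.06878278 0.26918407] 2.4
[0.0236, 0.0398, -0.0052, -0.0, -0.0, -5.6, 1.0]
[0.0196, 0.042, -0.0052, -0.0, -0.0, -5.6, 1.0]
[0.0154, 0.0437, -0.0053, -0.0, -0.0, -5.6, 1.0]
[0.0111, 0.0449, -0.0052, -0.0, -0.0, -5.6, 1.0]
322.34870488555566 205.2270560004652
116.0 [[  20    6   17   23   79]
 [ 143   51   10   14   90]
 [  57   53   63   71 1505]
 [   0   83   58   78 2099]
 [ 139  106   16   14   76]
 [  97  115   10   17   72]]
fit [ 0.51969283 -0.00319319  0.03225171] rmax [0.01286995 0.03204165 0.04925366 0.05551336]
[ 52 101 105  91  79  68  65  60  53  52  52  40  59  52  52  51  56  60
  64  59  42  32  23  20  10   0   0   0   0   0   0   0   0   0   0   0
   0   0   0   0   0   0   0   0   0   0   0   0   0   0   0   0   0   0
   1   4   5   9  23  25  22  26  35  69  95 109  67  49  47  39  37  39]
gap 150.56418082810072 dir 19.070016913361506
ears mean dir -158.73653180700597 1188
```

View pics/ringc.png

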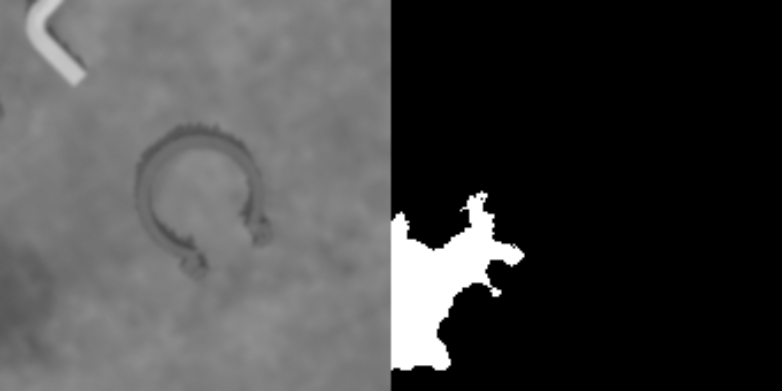

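The ring is at crop (200,195), with its gap to the lower right, but the mask caught an oil stain. The ring has a 6 mm step, so I'll use the depth map instead.

```bash
cat > r2.py <<'E'
from h import *
import pickle
from scipy.optimize import least_squares
st,s=pickle.load(open('ring.pkl','rb'));w=cloud(s,st)
near=np.hypot(w[...,0]-.50,w[...,1]-.07)<.05
b=np.nanmedian(w[near][:,2]);print('bench',b,np.nanstd(w[near][:,2]))
m=near&(w[...,2]>b+.0035)
n,l,sa,ce=cv2.connectedComponentsWithStats(m.astype(np.uint8));i=1+np.argmax(sa[1:,4]);print(sa[i])
vv,uu=np.nonzero(l==i);P=np.array([ray(s,a,v,.006,st) for a,v in zip(uu,vv)])[:,:2]
c=P.mean(0);ok=np.ones(len(P),bool)
for k in range(6):
    f=least_squares(lambda q:np.hypot(*(P[ok]-q[:2]).T)-q[2],[*c,.026],loss='soft_l1',f_scale=.001);r=np.hypot(*(P-f.x[:2]).T);ok=abs(r-f.x[2])<.0042
c=f.x[:2];print('fit',f.x,np.percentile(r,[1,50,95,99.5]))
ang=np.arctan2(P[:,1]-c[1],P[:,0]-c[0])
a=np.sort(ang[r<.029]);d=np.diff(np.r_[a,a[0]+2*np.pi]);k=d.argmax();print('gap',np.degrees(d[k]),'dir',np.degrees(a[k]+d[k]/2))
E=r>.0305;ea=ang[E];dm=np.degrees(ea);print('ears',np.median(dm[dm>np.median([dm.min(),dm.max()])]),dm.min(),dm.max(),dm.mean(),E.sum())
y=np.degrees(a[k]+d[k]/2);print('gap pt',c+.0265*np.array([np.cos(np.radians(y)),np.sin(np.radians(y))]))
E
python3 r2.py
```

```text
bench 0.33411959987646994 0.11997559388591958
[  121   417   398    63 17132]
fit [0.1800628  0.25384009 0.70437925] [0.6586447  0.70442413 0.74225411 0.75616017]Traceback (most recent call last):
  File "r2.py", line 15, in <module>
    a=np.sort(ang[r<.029]);d=np.diff(np.r_[a,a[0]+2*np.pi]);k=d.argmax();print('gap',np.degrees(d[k]),'dir',np.degrees(a[k]+d[k]/2))
                                             ~^^^
IndexError: index 0 is out of bounds for axis 0 with size 0
```

Call:
drive_tool --pt "0.0235 0.04 -0.005 0 0 -5.6 1" --pt "0.0195 0.042 -0.005 0 0 -5.6 1" --pt "0.0155 0.0435 -0.005 0 0 -5.6 1" --pt "0.011 0.045 -0.005 0 0 -5.6 1" --pt "0 0 0 0 0 0 1" --pt "0 0 0 0 0 0 1"

```text
t: 3.05
tcp_pos: [0.5002, 0.254, 0.2891]
tool_rot: [0.069, 0.998, -0.001, -0.0]
force: [-0.2, -0.1, 0.7]
finger_gap: 1.004
gripper_force: 0.0
```

```bash
python3 snap.py stand; cat > s.py <<'E'
from h import *
import pickle
st,s=pickle.load(open('stand.pkl','rb'));w=cloud(s,st)
hsv=cv2.cvtColor(s['image'],cv2.COLOR_RGB2HSV);m=cv2.inRange(hsv,(5,110,60),(20,255,255))>0
near=np.hypot(w[...,0]-.523,w[...,1]-.2535)<.07
q=w[m&near&(w[...,2]>.069)&(w[...,2]<.075)];print('top z',np.median(q[:,2]),cv2.minAreaRect(q[:,:2].astype(np.float32)))
h=near&(w[...,2]>.125);n,l,sa,ce=cv2.connectedComponentsWithStats(h.astype(np.uint8))
for i in range(1,n):
    if sa[i,4]>60:
        p=w[l==i];print(sa[i],'mean',p.mean(0),'zmax',np.percentile(p[:,2],98))
        t=p[(p[:,2]>p[:,2].max()-.03)];print('  upper',len(t),t.min(0),t.max(0))
E
python3 s.py
```

```text
[0.50023548 0.25404028 0.28910561] 3.05
top z 0.07205017441922934 ((0.5236020684242249, 0.25524818897247314), (0.10343766957521439, 0.05614763870835304), 82.14921569824219)
[288 249  24  38 647] mean [0.51806387 0.23499825 0.15788826] zmax 0.1761287485409796
  upper 436 [0.51347273 0.22721222 0.14728901] [0.52729382 0.23859652 0.17721105]
[343 249  26  38 680] mean [0.52383846 0.27609995 0.15712925] zmax 0.17613957745466943
  upper 449 [0.51937168 0.27200461 0.14742833] [0.53380276 0.2832619  0.1773701 ]
[   39   305   601   175 53766] mean [0.49070692 0.25994979 0.34660444] zmax 0.37161992666261623
  upper 32614 [0.47609469 0.18771207 0.34411775] [0.51913495 0.32321963 0.3741176 ]
[  0 459  19  21 234] mean [0.48484016 0.19559228 0.35941062] zmax 0.3616946283475546
  upper 234 [0.48179777 0.19388274 0.35702346] [0.48811938 0.19749416 0.36221844]
```

View pics/stand.png

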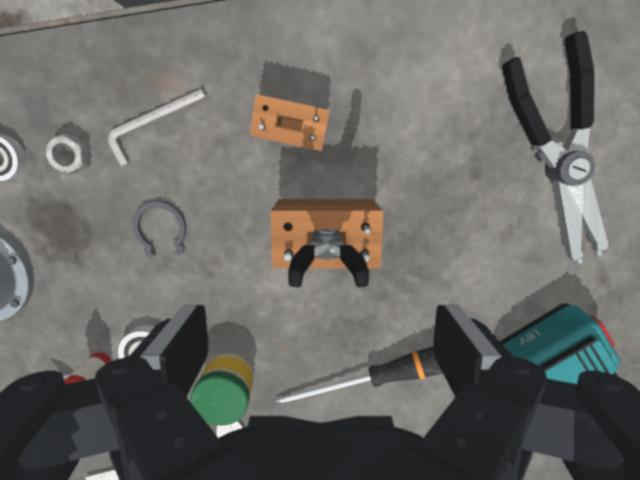

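The wrist view shows the pliers' handles at (300,265) and (355,265), centred in the stand at (0.5236, 0.2552) with yaw -7.9°. The ring is at (160,228). I'll fix the ring mask with a height cap and plan the grasp.

```bash
sed -i 's/<.05$/<.05;near\&=w[...,2]<.02/' r2.py; python3 r2.py; sed 's/ring.pkl/stand.pkl/' r2.py > r3.py; python3 r3.py; python3 plan.py 1 0.5236 0.2552 0.145 172.15
```

```text
bench 0.00024458359856222023 0.0021591737162999017
[296 178  59  63 913]
fit [0.50161464 0.07099083 0.02628174] [0.02296696 0.02682859 0.03403197 0.03661618]
gap 57.56635882141446 dir -3.4422342371757435
ears 28.956202279050654 -47.268149431236075 40.63686495674772 -2.717029476156921 117
gap pt [0.52806683 0.06939971]
bench 0.000536508946681169 0.0021875772148243927
[133 201  53  56 839]
fit [0.50160964 0.07126865 0.02634408] [0.02279261 0.02686902 0.03406831 0.03686813]
gap 57.56408055869516 dir -3.9524115636600765
ears 29.67996276114713 -47.24278130998523 42.45220541909084 -2.191606519924211 115
gap pt [0.52804661 0.06944207]
[-0.0077, 0.0018, 0.048, -0.0, -0.0, -0.0, 1.0]
[-0.0077, 0.0018, 0.048, -0.0, -0.0, -0.1, 1.0]
[-0.0077, 0.0018, 0.0479, -0.1, -0.0, -0.0, 1.0]
```

Call:
drive_tool --pt "-0.0115 0.003 0.02 0 0 -0.1 1" --pt "-0.0115 0.0025 0.025 0 0 0 1" --pt "0 0 0.033 0 0 0 1" --pt "0 0 0.033 0 0 0 1" --pt "0 0 0.033 0 0 0 1" --pt "0 0 0 0 0 0 0.2" --pt "0 0 0 0 0 0 0.2" --pt "0 0 0 0 0 0 0.2" --pt "0 0 0 0 0 0 0.2" --newtons 60

```text
t: 4.0
tcp_pos: [0.5249, 0.257, 0.1474]
tool_rot: [0.068, 0.998, 0.0, 0.002]
force: [1.9, -1.0, 0.6]
finger_gap: 0.605
gripper_force: 12.9
```

Call:
drive_tool --pt "0 0 -0.005 0 0 0 0.2" --pt "0 0 -0.015 0 0 0 0.2" --pt "0 0 -0.03 0 0 0 0.2" --pt "0 0 -0.03 0 0 0 0.2" --pt "0 0 -0.03 0 0 0 0.2" --pt "0 0 -0.015 0 0 0 0.2" --pt "0 0 0 0 0 0 0.2"

```text
t: 4.7
tcp_pos: [0.5248, 0.258, 0.274]
tool_rot: [0.067, 0.998, 0.001, 0.004]
force: [0.4, -0.2, -2.2]
finger_gap: 0.604
gripper_force: 12.3
```

```bash
python3 snap.py lift; cat > t.py <<'E'
import sys
from h import *
import pickle
st,s=pickle.load(open(sys.argv[1]+'.pkl','rb'));w=cloud(s,st)
Rm=R.from_quat(st['tool_rot']);p=Rm.inv().apply(w.reshape(-1,3)-st['tcp_pos']).reshape(w.shape)  # tool frame
near=(np.hypot(p[...,0],p[...,1])<.04)
for lo,hi in((-.01,.03),(.04,.09),(.09,.12),(.12,.14),(.14,.17)):
    m=near&(p[...,2]>lo)&(p[...,2]<hi);q=p[m]
    if len(q)>5: print(lo,hi,len(q),'x',np.round(np.percentile(q[:,0],[2,50,98]),4),'y',np.round(np.percentile(q[:,1],[2,50,98]),4),'z',np.round(np.percentile(q[:,2],[2,98]),4))
print([np.round(pix(s,np.array(st['tcp_pos'])+Rm.apply([0,0,d]),st)) for d in(0,.15)])
c=cv2.resize(s['image'][130:380,190:450],None,fx=2.3,fy=2.3)
cv2.imwrite(f'pics/{sys.argv[1]}c.png',c[...,::-1])
E
python3 t.py lift
```

```text
[0.52481249 0.25804967 0.27396464] 4.7
-0.01 0.03 4800 x [-0.0043  0.0068  0.0118] y [-0.0371  0.0103  0.0364] z [-0.0096  0.0284]
0.04 0.09 2173 x [-0.0095  0.0048  0.0128] y [-0.0128 -0.0003  0.0122] z [0.0405 0.0672]
0.09 0.12 352 x [-0.0002  0.0042  0.0046] y [-0.0157  0.0012  0.0143] z [0.0933 0.1191]
0.12 0.14 147 x [-0.0016  0.0041  0.0045] y [-0.0171  0.0064  0.0157] z [0.1205 0.1346]
[array([322., 329.]), array([321., 233.])]
```

View pics/liftc.png

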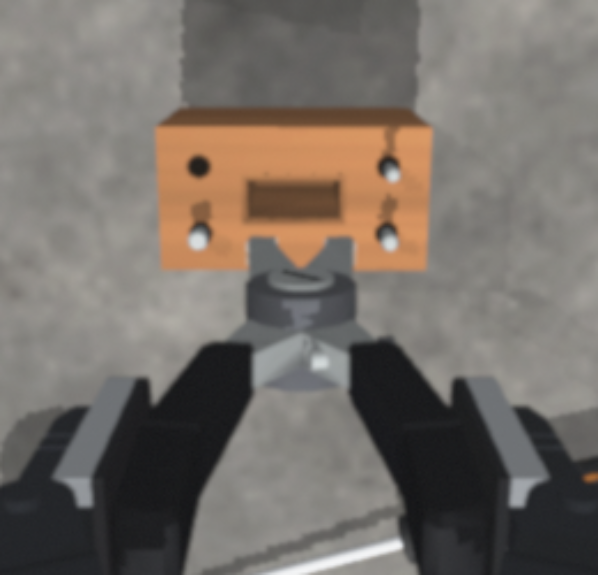

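The pliers are held square, with the bolt at about (300,300) in the crop and the tips point at tool offset (0.0015, -0.0005, 0.1405). Next, carry them above the ring.

```bash
python3 plan.py 0.2 0.5296 0.0698 0.27 176.5 0.5296 0.0698 0.175 176.5
```

```text
[-0.0078, -0.0463, 0.0004, 0.0, 0.0, -1.1, 0.2]
[-0.0069, -0.0465, 0.0005, 0.0, 0.1, -1.0, 0.2]
[-0.0061, -0.0466, 0.0004, 0.0, 0.0, -1.1, 0.2]
[-0.0052, -0.0467, 0.0005, 0.1, 0.1, -1.0, 0.2]
[-0.0, 0.0, 0.0475, -0.0, -0.0, -0.0, 0.2]
[-0.0, 0.0, 0.0475, -0.0, -0.0, -0.0, 0.2]
```

Call:
drive_tool --pt "-0.004 -0.023 0 0 0 -0.5 0.2" --pt "-0.0065 -0.042 0 0 0 -0.9 0.2" --pt "-0.0065 -0.046 0 0 0.1 -1.0 0.2" --pt "-0.006 -0.046 0 0.1 0.1 -1.1 0.2" --pt "-0.003 -0.029 0.003 0 0 -0.7 0.2" --pt "0 0 0.03 0 0 0 0.2" --pt "0 0 0.04 0 0 0 0.2" --pt "0 0 0.025 0 0 0 0.2" --pt "0 0 0 0 0 0 0.2" --pt "0 0 0 0 0 0 0.2"

```text
t: 5.75
tcp_pos: [0.5284, 0.0696, 0.1717]
tool_rot: [0.031, 1.0, -0.001, -0.003]
force: [0.9, 0.4, -2.3]
finger_gap: 0.602
gripper_force: 12.3
```

```bash
python3 snap.py hov; python3 t.py hov; sed 's/ring.pkl/hov.pkl/' r2.py > r3.py; python3 r3.py;python3 -c "
from h import *
s=manip.sense();print(s['tool_rot'],R.from_quat(s['tool_rot']).as_matrix()[:,2])"; python3 plan.py 0.2 0.5296 0.0698 0.16 176.5
```

```text
[0.52837385 0.06959896 0.17166343] 5.75
-0.01 0.03 4807 x [-0.0042  0.0069  0.0119] y [-0.0371  0.0103  0.0365] z [-0.0096  0.0284]
0.04 0.09 2204 x [-0.0094  0.0051  0.0131] y [-0.0134 -0.0008  0.0123] z [0.0406 0.067 ]
0.09 0.12 358 x [0.0041 0.0046 0.005 ] y [-0.015   0.0013  0.0132] z [0.0935 0.1196]
0.12 0.14 149 x [-0.0012  0.0046  0.0049] y [-0.0169 -0.0077  0.0151] z [0.1202 0.1343]
0.14 0.17 870 x [-0.0052  0.0113  0.0312] y [-0.0277  0.0123  0.0281] z [0.1644 0.1699]
[array([322., 329.]), array([321., 233.])]
bench 0.0002177657528027177 0.0021351158522183427
[ 285  157   74   80 1583]
fit [0.50147733 0.07098349 0.02620737] [0.02294979 0.02651643 0.03251773 0.03640237]
gap 57.940255039681006 dir -3.337378666047338
ears 30.9761063133687 -47.297489619887536 40.52006678682987 1.960431558369661 141
gap pt [0.52793238 0.06944078]
[ 3.07629293e-02  9.99525471e-01 -7.52407641e-04 -1.38172572e-03] [-0.00280843 -0.00141909 -0.99999505]
[-0.0002, 0.0003, 0.0128, -0.1, -0.2, -0.0, 0.2]
```

View pics/hovc.png

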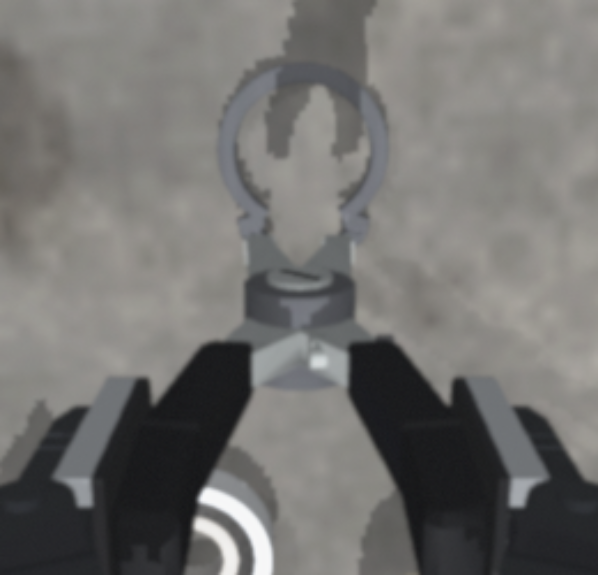

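The pliers are centred over the ring's gap, with the jaws at (300,240) between the ears at (250,220) and (355,220). Lowering gently.

Call:
drive_tool --pt "0 0.0003 0.01 -0.1 -0.2 0 0.2" --pt "0 0 0.01 0 0 0 0.2" --pt "0 0 0.004 0 0 0 0.2" --pt "0 0 0.002 0 0 0 0.2" --pt "0 0 0.001 0 0 0 0.2" --pt "0 0 0 0 0 0 0.2"

```text
t: 6.4
tcp_pos: [0.529, 0.0698, 0.1454]
tool_rot: [0.031, 1.0, 0.0, 0.0]
force: [0.2, 0.3, -2.1]
finger_gap: 0.604
gripper_force: 12.3
```

Call:
drive_tool --pt "0 0 0.001 0 0 0 0.2" --pt "0 0 0.001 0 0 0 0.2" --pt "0 0 0 0 0 0 0.2"

```text
t: 6.7
tcp_pos: [0.5289, 0.0698, 0.1433]
tool_rot: [0.031, 1.0, 0.0, -0.0]
force: [0.4, -0.1, -2.4]
finger_gap: 0.604
gripper_force: 12.3
```

Call:
drive_tool --pt "0 0 0.001 0 0 0 0.2" --pt "0 0 0 0 0 0 0.2"

```text
t: 6.9
tcp_pos: [0.5289, 0.0698, 0.1423]
tool_rot: [0.031, 1.0, 0.0, -0.0]
force: [-0.1, 0.1, -2.4]
finger_gap: 0.603
gripper_force: 12.3
```

Call:
drive_tool --pt "0 0 0.0007 0 0 0 0.2" --pt "0 0 0 0 0 0 0.2"

```text
t: 7.1
tcp_pos: [0.5294, 0.0698, 0.142]
tool_rot: [0.031, 1.0, 0.0, 0.001]
force: [-0.5, -0.2, 0.4]
finger_gap: 0.604
gripper_force: 12.5
```

Call:
drive_tool --pt "0 0 -0.0003 0 0 0 0.1" --pt "0 0 -0.0003 0 0 0 0" --pt "0 0 0 0 0 0 0" --pt "0 0 0 0 0 0 0"

```text
t: 7.5
tcp_pos: [0.5303, 0.0694, 0.1437]
tool_rot: [0.031, 1.0, -0.0, 0.002]
force: [0.1, -0.8, 6.5]
finger_gap: 0.503
gripper_force: 18.0
```

Call:
drive_tool --pt "0 0 -0.001 0 0 0 0" --pt "0 0 -0.0005 0 0 0 -0.1" --pt "0 0 -0.0003 0 0 0 -0.15" --pt "0 0 0 0 0 0 -0.15"

```text
t: 7.9
tcp_pos: [0.5296, 0.0692, 0.1446]
tool_rot: [0.031, 1.0, -0.001, 0.001]
force: [-0.3, -3.1, 5.5]
finger_gap: 0.431
gripper_force: 21.3
```

Call:
drive_tool --pt "0 0 -0.0008 0 0 0 -0.15" --pt "0 0 -0.0005 0 0 0 -0.3" --pt "0 0 -0.0005 0 0 0 -0.45" --pt "0 0 -0.0003 0 0 0 -0.5" --pt "0 0 0 0 0 0 -0.5"

```text
t: 8.4
tcp_pos: [0.5281, 0.0701, 0.1454]
tool_rot: [0.031, 1.0, 0.0, -0.001]
force: [0.1, 0.3, -3.1]
finger_gap: 0.287
gripper_force: 59.9
```

Call:
drive_tool --pt "0 0 -0.004 0 0 0 -0.5" --pt "0 0 -0.015 0 0 0 -0.5" --pt "0 0 -0.04 0 0 0 -0.5" --pt "0 0 -0.03 0 0 0 -0.5" --pt "0 0 0 0 0 0 -0.5"

```text
t: 8.9
tcp_pos: [0.5318, 0.0698, 0.2394]
tool_rot: [0.031, 1.0, -0.0, 0.005]
force: [1.1, 0.0, -1.9]
finger_gap: 0.289
gripper_force: 59.9
```

```bash
python3 snap.py held; cat > held.py <<'E'
import sys,pickle
from h import *
from scipy.optimize import least_squares
st,s=pickle.load(open(sys.argv[1]+'.pkl','rb'));w=cloud(s,st)
Rm=R.from_quat(st['tool_rot']);p=Rm.inv().apply(w.reshape(-1,3)-st['tcp_pos'])
q=p[(p[:,2]>.130)&(p[:,2]<.16)&(abs(p[:,1])<.05)&(p[:,0]<.08)&(p[:,0]>.006)]
print(len(q),'z',np.percentile(q[:,2],[2,25,50,75,98]))
A=np.c_[q,np.ones(len(q))];co=np.linalg.lstsq(np.c_[q[:,:2],np.ones(len(q))],q[:,2],rcond=None)[0];print('plane z=',co)
P=q[:,:2];ok=np.ones(len(P),bool);c=[.03,0]
for k in range(6):
    f=least_squares(lambda a:np.hypot(*(P[ok]-a[:2]).T)-a[2],[*c,.028],loss='soft_l1',f_scale=.001);r=np.hypot(*(P-f.x[:2]).T);ok=abs(r-f.x[2])<.006
print('ring fit (tool)',f.x,ok.sum(),'y ext',P.min(0),P.max(0))
E
python3 held.py held; python3 t.py held
```

```text
[0.5318258  0.06977378 0.23943064] 8.9
1699 z [0.13864472 0.14010986 0.14083903 0.14152541 0.14383436]
plane z= [0.03273813 0.01068952 0.13977385]
ring fit (tool) [ 0.0215877  -0.00158428  0.03093059] 1698 y ext [ 0.00602007 -0.03607778] [0.0548699  0.03264643]
-0.01 0.03 3844 x [-0.0042  0.0071  0.0119] y [-0.0248 -0.0026  0.0239] z [-0.0097  0.0276]
0.04 0.09 1989 x [-0.0088  0.0052  0.0128] y [-0.016  -0.0008  0.0145] z [0.042  0.0868]
0.09 0.12 549 x [-0.0032  0.0039  0.0044] y [-0.0257 -0.0104  0.0225] z [0.0911 0.1195]
0.12 0.14 629 x [-0.0032  0.0042  0.0222] y [-0.0344 -0.0243  0.0312] z [0.121 0.14 ]
0.14 0.17 305 x [-0.0006  0.0154  0.0276] y [-0.0347  0.027   0.032 ] z [0.14   0.1451]
[array([322., 329.]), array([321., 233.])]
```

View pics/heldc.png

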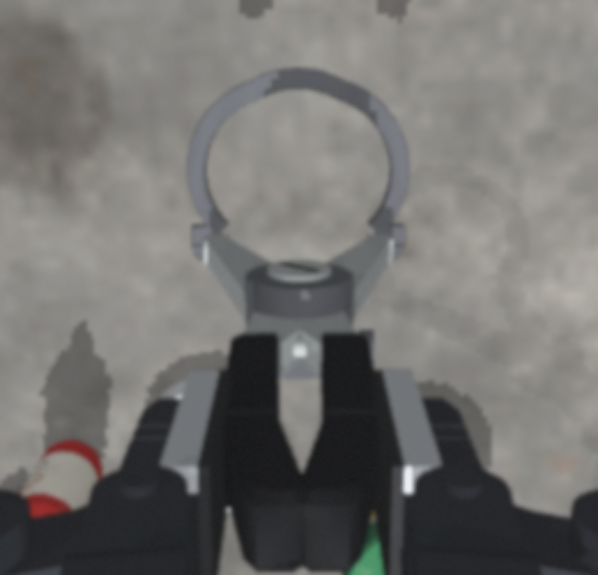

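The ring hangs spread on both pins, with its ears at crop (200,235) and (397,235). Carrying it over the cartridge.

```bash
python3 plan.py -0.5 0.551 -0.149 0.24 176.5
```

```text
[-0.0069, -0.0434, -0.0005, 0.0, 0.1, -0.0, -0.5]
[-0.0068, -0.0434, -0.0006, 0.0, 0.0, -0.0, -0.5]
[-0.0069, -0.0434, -0.0005, 0.0, 0.1, -0.0, -0.5]
[-0.0068, -0.0434, -0.0006, 0.0, 0.0, -0.0, -0.5]
[-0.0069, -0.0435, -0.0005, 0.0, 0.1, -0.0, -0.5]
```

Call:
drive_tool --pt "-0.003 -0.015 0 0 0 0 -0.5" --pt "-0.005 -0.03 0 0 0.1 0 -0.5" --pt "-0.006 -0.041 0 0 0 0 -0.5" --pt "-0.007 -0.044 0 0 0.1 0 -0.5" --pt "-0.006 -0.042 0 0 0 0 -0.5" --pt "-0.005 -0.03 0 0 0.1 0 -0.5" --pt "-0.002 -0.015 0 0 0 0 -0.5" --pt "0 0 0 0 0 0 -0.5" --pt "0 0 0 0 0 0 -0.5"

```text
t: 9.85
tcp_pos: [0.5484, -0.1481, 0.2338]
tool_rot: [0.031, 1.0, 0.001, -0.004]
force: [0.8, -0.0, -3.1]
finger_gap: 0.285
gripper_force: 59.9
```

```bash
cat > fit.py <<'E'
import sys,pickle
from h import *
from scipy.optimize import minimize
st,s=pickle.load(open(sys.argv[1]+'.pkl','rb'));w=cloud(s,st)
Rm=R.from_quat(st['tool_rot']);tp=np.array(st['tcp_pos']);p=Rm.inv().apply(w.reshape(-1,3)-tp).reshape(w.shape)
m=(p[...,2]>.128)&(p[...,2]<.149)&(abs(p[...,1])<.045)&(p[...,0]<.065)&(p[...,0]>-.006)
q=p[m&(p[...,0]>.007)];r0=np.hypot(q[:,0]-.022,q[:,1]);q=q[r0<.037]
med=np.median(q[:,2]);q=q[abs(q[:,2]-med)<.004]
co=np.linalg.lstsq(np.c_[q[:,:2]-[.022,0],np.ones(len(q))],q[:,2],rcond=None)[0]
print('ring top: tool z',co[2],'slope deg x,y',np.degrees(co[:2]),len(q),'back x',np.percentile(q[:,0],99.5),'y ext',np.percentile(q[:,1],[.5,99.5]))
Q=q[:,:2]
f=minimize(lambda c:-np.percentile(np.hypot(*(Q-c).T),1),[.022,0],method='Nelder-Mead');print('bore centre tool',f.x,'clear r',-f.fun)
c=f.x;cw=tp+Rm.apply([c[0],c[1],co[2]]);print('bore centre world (top)',cw,'tilt',Rm.as_matrix()[:,2])
z=(w[...,2]>.0655)&(w[...,2]<.08)&(np.hypot(w[...,0]-.5265,w[...,1]+.1477)<.03)&~m
if z.sum()>50:
    a=w[z];print('shaft',z.sum(),cv2.minEnclosingCircle(a[:,:2].astype(np.float32)),np.median(a[:,2]))
z=(w[...,2]>.0545)&(w[...,2]<.0595)&(np.hypot(w[...,0]-.5265,w[...,1]+.1477)<.04)&~m
if z.sum()>50:
    a=w[z];print('washer',z.sum(),cv2.minEnclosingCircle(a[:,:2].astype(np.float32)),np.median(a[:,2]))
E
python3 snap.py ov; python3 fit.py ov; python3 fit.py held
```

```text
[ 0.54836937 -0.14808055  0.23380473] 9.85
ring top: tool z 0.14050693742695158 slope deg x,y [2.06782387 0.46471815] 1664 back x 0.055492605482092366 y ext [-0.03587311  0.03244637]
bore centre tool [ 0.02213132 -0.00163998] clear r 0.02713385428436058
bore centre world (top) [ 0.52502446 -0.14794514  0.0934848 ] tilt [-0.00822136  0.00280509 -0.99996227]
shaft 2922 ((0.5261414051055908, -0.14768902957439423), 0.024587487801909447) 0.06902129411017605
washer 1312 ((0.526424765586853, -0.14787724614143372), 0.03411226347088814) 0.05707374841917093
ring top: tool z 0.14039502540879428 slope deg x,y [2.06321341 0.57016295] 1636 back x 0.05477451565527978 y ext [-0.03576007  0.03249382]
bore centre tool [ 0.02103183 -0.00159763] clear r 0.027220609444994635
bore centre world (top) [0.51212803 0.06941115 0.09883363] tilt [ 9.91097519e-03 -4.31221626e-04 -9.99950792e-01]
shaft 2672 ((0.5262680053710938, -0.14682148396968842), 0.02499447762966156) 0.06929056030223096
washer 1890 ((0.5262223482131958, -0.14767767488956451), 0.034775376319885254) 0.05743940535049297
```

View pics/ov.png

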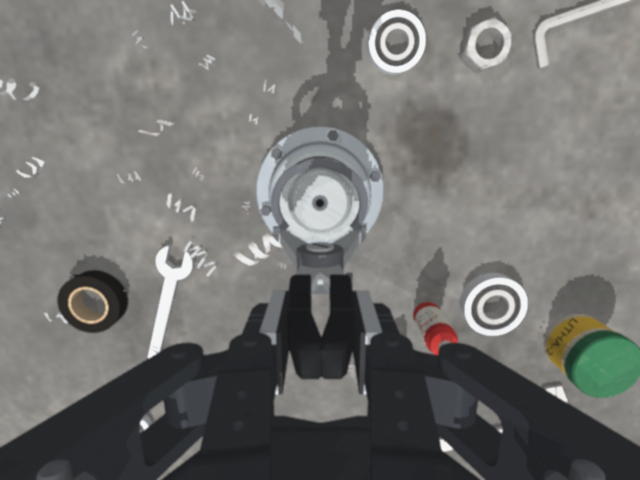

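The ring hangs above the shaft at (320,203), nearly centred. I'll check whether the 2° ring slope is real by fitting the washer and flange planes the same way, and whether the arm is still settling.

```bash
cat > pl.py <<'E'
import pickle
from h import *
for n in('ov','cart'):
    st,s=pickle.load(open(n+'.pkl','rb'));w=cloud(s,st)
    for lo,hi,rr in((-.01,.004,.2),(.054,.06,.036)):
        a=w[(w[...,2]>lo)&(w[...,2]<hi)&(np.hypot(w[...,0]-.5265,w[...,1]+.1477)<rr)]
        co=np.linalg.lstsq(np.c_[a[:,:2]-[.5265,-.1477],np.ones(len(a))],a[:,2],rcond=None)[0];print(n,len(a),np.degrees(co[:2]),co[2])
st=manip.sense();print(st['t'],st['tcp_pos'],R.from_quat(st['tool_rot']).as_matrix()[:,2],st['qd'],st['q'])
E
python3 pl.py
```

```text
ov 97846 [ 0.018274   -0.09267641] 7.497222251316954e-05
ov 1314 [-0.12544472 -0.08578613] 0.0570917024663441
cart 92481 [ 0.02164178 -0.08759551] 0.00016501322693052742
cart 1726 [-0.06953972 -0.11311942] 0.057137991314901465
9.9 [ 0.54848498 -0.14745501  0.23411672] [-0.00780079  0.00248952 -0.99996647] [ 0.01435216 -0.0102746   0.00027908 -0.00305284 -0.00165039 -0.00131379] [-4.58712946e-01  4.67291845e-01  1.58441799e+00 -1.37257550e-03
  1.09798001e+00 -1.96779331e+00]
```

Call:
drive_tool --pt "0 0 0 0 0 0 -0.5" --pt "0 0 0 0 0 0 -0.5" --pt "0 0 0 0 0 0 -0.5"

```text
t: 10.2
tcp_pos: [0.5495, -0.1479, 0.2352]
tool_rot: [0.03, 1.0, 0.0, -0.003]
force: [0.4, -1.0, -3.5]
finger_gap: 0.287
gripper_force: 59.9
```

```bash
python3 snap.py ov2; python3 fit.py ov2; python3 plan.py -.5 .551 -.149 .234 176.5;sed -i "s/('ov','cart')/('ov2',)/" pl.py; python3 pl.py
```

```text
[ 0.5495091  -0.14790202  0.23519607] 10.2
ring top: tool z 0.14051420810443185 slope deg x,y [2.0746413  0.61048272] 1671 back x 0.05546940528640866 y ext [-0.03580189  0.03240757]
bore centre tool [ 0.02203867 -0.0015415 ] clear r 0.027112987333796888
bore centre world (top) [ 0.52668624 -0.14805011  0.09479872] tilt [-5.20712107e-03  4.65690021e-04 -9.99986334e-01]
shaft 2900 ((0.5260399580001831, -0.14756575226783752), 0.024603893980383873) 0.06901166225233271
washer 1384 ((0.526374101638794, -0.14790154993534088), 0.034151963889598846) 0.05708369020156684
[-0.0015, -0.0008, 0.0012, 0.0, -0.3, 0.0, -0.5]
ov2 97210 [ 0.0168342  -0.09320607] 6.896679999560183e-05
ov2 1386 [0.07695523 0.02646126] 0.0570736531468783
10.25 [ 0.54954646 -0.14811649  0.23522769] [-5.06416757e-03  4.04977690e-04 -9.99987095e-01] [-0.00558992  0.00142845 -0.00271637 -0.00111279 -0.00062203 -0.00043172] [-0.45860086  0.46630841  1.58249683 -0.00211077  1.09750852 -1.9679469 ]
```

```bash
cat > pl2.py <<'E'
import pickle,sys
from h import *
rng=np.random.default_rng(0)
def ransac(q,tol=.0005):
    best=None
    for i in range(1500):
        a=q[rng.choice(len(q),3,False)]
        try: co=np.linalg.solve(np.c_[a[:,:2],np.ones(3)],a[:,2])
        except Exception: continue
        if np.hypot(*co[:2])>.12: continue
        k=abs(q[:,:2]@co[:2]+co[2]-q[:,2])<tol
        if best is None or k.sum()>best.sum(): best=k
    k=best;co=np.linalg.lstsq(np.c_[q[k,:2],np.ones(k.sum())],q[k,2],rcond=None)[0];return co,k
for n,zl,zh,c in(('hov',.0025,.009,(.5015,.071)),('held',.085,.112,(.5112,.07)),('ov2',.08,.108,(.5267,-.148))):
    st,s=pickle.load(open(n+'.pkl','rb'));w=cloud(s,st)
    q=w[(w[...,2]>zl)&(w[...,2]<zh)&(np.hypot(w[...,0]-c[0],w[...,1]-c[1])<.0345)]-[*c,0]
    co,k=ransac(q);print(n,len(q),k.sum(),'world slope deg',np.degrees(co[:2]),'z',co[2],'inl x',q[k,0].min(),q[k,0].max(),'tool z',R.from_quat(st['tool_rot']).as_matrix()[:2,2])
E
python3 pl2.py
```

```text
hov 1579 806 world slope deg [-0.26141645 -0.25353699] z 0.006060441191998433 inl x -0.02901590170939694 0.030127439133497913 tool z [-0.00597884 -0.00116992]
held 1804 859 world slope deg [ 3.02649804 -0.68530622] z 0.09901116313206196 inl x -0.03296538223115569 0.01981197996295969 tool z [ 0.00991098 -0.00043122]
ov2 1804 867 world slope deg [ 2.29630131 -0.73732246] z 0.0949946375379394 inl x -0.03368055614841414 0.01916481059992592 tool z [-0.00520712  0.00046569]
```

The slope is real. The control on the flat ring reads about -0.3°, so the ring droops about 2.3° towards its back. I'll tilt the tool to level it, re-centre, and check again.

Call:
drive_tool --pt "-0.0025 -0.0003 0 -0.2 1.1 0 -0.5" --pt "-0.0022 -0.0003 0 -0.2 1.1 0 -0.5" --pt "0 0 0 0 0 0 -0.5" --pt "0 0 0 0 0 0 -0.5" --pt "0 0 0 0 0 0 -0.5"

```text
t: 10.75
tcp_pos: [0.554, -0.1498, 0.2348]
tool_rot: [0.031, 0.999, 0.004, -0.022]
force: [-0.3, 1.0, -2.8]
finger_gap: 0.287
gripper_force: 59.9
```

```bash
python3 snap.py ov3; python3 fit.py ov3; sed "s/ov2/ov3/" pl2.py > pl3.py; python3 pl3.py | tail -1
```

```text
[ 0.55401852 -0.14976826  0.2348122 ] 10.75
ring top: tool z 0.1405457805140542 slope deg x,y [2.21188618 0.42644208] 1665 back x 0.05544343436455382 y ext [-0.03582815  0.032365  ]
bore centre tool [ 0.02183242 -0.00159131] clear r 0.027136153597824963
bore centre world (top) [ 0.52602391 -0.14860888  0.09535877] tilt [-0.04358977  0.00999901 -0.99899948]
shaft 2900 ((0.5261738896369934, -0.1478390246629715), 0.024667790159583092) 0.06899817621698412
washer 1365 ((0.52632737159729, -0.14794306457042694), 0.034018199890851974) 0.05708081492465761
ov3 1769 841 world slope deg [0.31944306 0.02657354] z 0.09570437739570695 inl x -0.03434897696648803 0.019063147481297227 tool z [-0.04358977  0.00999901]
```

The ring is level to within 0.3°, and the bore centre is within 1 mm of the axis. Descending straight over the shaft, correcting for the tilt.

Call:
drive_tool --pt "-0.0005 0.0006 0.006 0 0 0 -0.5" --pt "-0.0003 0 0.006 0 0 0 -0.5" --pt "-0.0002 0 0.004 0 0 0 -0.5" --pt "0 0 0 0 0 0 -0.5" --pt "0 0 0 0 0 0 -0.5"

```text
t: 11.3
tcp_pos: [0.5544, -0.1491, 0.2187]
tool_rot: [0.031, 0.999, 0.004, -0.022]
force: [0.0, -1.5, -2.6]
finger_gap: 0.287
gripper_force: 59.9
```

```bash
python3 snap.py ov4; python3 fit.py ov4; sed "s/'ov2',.08,.108/'ov4',.074,.09/" pl2.py > pl3.py; python3 pl3.py | tail -1
python3 - <<'E'
from h import *
import pickle
for n in('cart','ov4'):
    st,s=pickle.load(open(n+'.pkl','rb'));w=cloud(s,st);a=w[(np.hypot(w[...,0]-.5263,w[...,1]+.1478)<.018)&(w[...,2]>.06)&(w[...,2]<.076)];print(np.percentile(a[:,2],[10,50,90]))
E
```

```text
[ 0.55440407 -0.14906421  0.21867014] 11.3
ring top: tool z 0.1405673475203191 slope deg x,y [2.17682188 0.5347    ] 1659 back x 0.055461968082223 y ext [-0.03576164  0.03243191]
bore centre tool [ 0.022     -0.0014375] clear r 0.027118283571452698
bore centre world (top) [ 0.52624782 -0.14773944  0.07920432] tilt [-0.0436121   0.01001726 -0.99899832]
shaft 3160 ((0.5261614322662354, -0.1476823091506958), 0.024797577410936356) 0.06897485502521156
washer 1141 ((0.5259609222412109, -0.14757521450519562), 0.033674925565719604) 0.05707297488806301
ov4 1769 814 world slope deg [-0.33199276 -0.27553465] z 0.0793335514275156 inl x -0.034097540607593124 0.018746273872210506 tool z [-0.0436121   0.01001726]
[0.06837487 0.06929562 0.07020927]
[0.06831955 0.06922697 0.07011122]
```

The bore and shaft axes agree to 0.1 mm, and the shaft top is at about 69.3 mm. Descending over the shaft end towards the washer.

Call:
drive_tool --pt "-0.0002 0 0.005 0 0 0 -0.5" --pt "-0.0002 0 0.005 0 0 0 -0.5" --pt "-0.0002 0 0.004 0 0 0 -0.5" --pt "-0.0001 0 0.001 0 0 0 -0.5" --pt "0 0 0 0 0 0 -0.5"

```text
t: 11.85
tcp_pos: [0.5544, -0.1489, 0.2035]
tool_rot: [0.031, 0.999, 0.004, -0.022]
force: [-0.7, 0.4, -2.3]
finger_gap: 0.287
gripper_force: 59.9
```

Call:
drive_tool --pt "0 0 0.0012 0 0 0 -0.5" --pt "-0.0001 0 0.0012 0 0 0 -0.5" --pt "0 0 0.0012 0 0 0 -0.5" --pt "-0.0001 0 0.0012 0 0 0 -0.5" --pt "0 0 0 0 0 0 -0.5"

```text
t: 12.35
tcp_pos: [0.5547, -0.1491, 0.1992]
tool_rot: [0.031, 0.999, 0.004, -0.022]
force: [0.0, -0.5, -0.7]
finger_gap: 0.288
gripper_force: 60.0
```

Washer contact is felt, +1.9 N. First test: let the ring close to the 42 mm handle opening.

Call:
drive_tool --pt "0 0 0 0 0 0 -0.35" --pt "0 0 0.0002 0 0 0 -0.25" --pt "0 0 0.0002 0 0 0 -0.15" --pt "0 0 0.0002 0 0 0 -0.05" --pt "0 0 0.0002 0 0 0 0" --pt "0 0 0 0 0 0 0" --pt "0 0 0 0 0 0 0"

```text
t: 13.05
tcp_pos: [0.5545, -0.149, 0.1983]
tool_rot: [0.031, 0.999, 0.004, -0.022]
force: [0.8, -0.1, -0.7]
finger_gap: 0.504
gripper_force: 13.1
```

```bash
cat > ears.py <<'E'
import sys,pickle
from h import *
n=sys.argv[1];st=manip.sense();s=manip.snapshot('wrist');pickle.dump((st,s),open(n+'.pkl','wb'));cv2.imwrite(f'pics/{n}.png',s['image'][...,::-1])
w=cloud(s,st);Rm=R.from_quat(st['tool_rot']);p=Rm.inv().apply(w.reshape(-1,3)-st['tcp_pos']).reshape(w.shape)
e=p[(p[...,0]>.000)&(p[...,0]<.012)&(p[...,2]>.125)&(p[...,2]<.147)&(abs(p[...,1])<.045)&(w[...,2]>.049)]
a,b=e[e[:,1]<0],e[e[:,1]>0]
print('ears y',np.percentile(a[:,1],2),np.percentile(b[:,1],98),len(a),len(b))
rp=w[(np.hypot(w[...,0]-.5263,w[...,1]+.1477)<.0325)&(np.hypot(w[...,0]-.5263,w[...,1]+.1477)>.0265)&(w[...,2]>.0525)&(w[...,2]<.066)&(w[...,0]<.53)]
co=np.linalg.lstsq(np.c_[rp[:,:2]-[.5263,-.1477],np.ones(len(rp))],rp[:,2],rcond=None)[0];print('ring top z',co[2],np.median(rp[:,2]),'slope',np.degrees(co[:2]),len(rp))
print('F',st['force'],st['gripper_force'],st['finger_gap'],st['tcp_pos'])
E
python3 ears.py c1; cat > cr.py <<'E'
import sys,cv2
i=cv2.imread(f'pics/{sys.argv[1]}.png')[130:300,230:420];cv2.imwrite(f'pics/{sys.argv[1]}c.png',cv2.resize(i,None,fx=3.4,fy=3.4,interpolation=cv2.INTER_CUBIC))
E
python3 cr.py c1
```

```text
ears y -0.03143714146168571 0.02838105710683402 683 610
ring top z 0.060542357891999514 0.06047889432247838 slope [ 2.49730678 -0.25244457] 1178
F [ 0.76424831 -0.12238831 -0.7126064 ] 13.087435006164014 0.5043919260595998 [ 0.55445509 -0.14897679  0.19829807]
```

View pics/c1c.png

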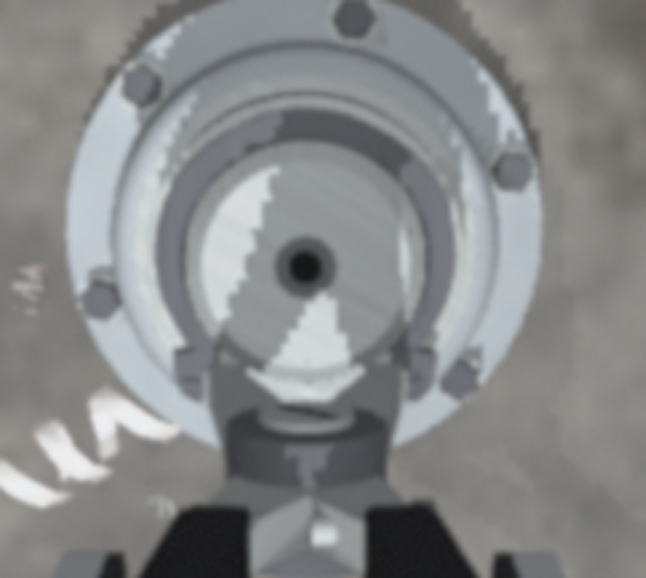

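The ring has closed onto the plain shaft: ear spread is 59.8 mm and grip force only 13 N, so the shaft is carrying it. Spread again, go down 1.2 mm, and let it close.

Call:
drive_tool --pt "0 0 -0.0003 0 0 0 -0.05" --pt "0 0 -0.0003 0 0 0 -0.15" --pt "0 0 -0.0002 0 0 0 -0.25" --pt "0 0 -0.0002 0 0 0 -0.35" --pt "0 0 0 0 0 0 -0.5" --pt "0 0 0 0 0 0 -0.5" --pt "0 0 0.0006 0 0 0 -0.5" --pt "0 0 0.0008 0 0 0 -0.5" --pt "0 0 0 0 0 0 -0.5"

```text
t: 14.0
tcp_pos: [0.5544, -0.1489, 0.1978]
tool_rot: [0.031, 0.999, 0.004, -0.022]
force: [-0.1, 0.2, -0.7]
finger_gap: 0.289
gripper_force: 61.3
```

Call:
drive_tool --pt "0 0 0 0 0 0 -0.35" --pt "0 0 0.0002 0 0 0 -0.25" --pt "0 0 0.0002 0 0 0 -0.15" --pt "0 0 0.0002 0 0 0 -0.05" --pt "0 0 0.0002 0 0 0 0" --pt "0 0 0 0 0 0 0" --pt "0 0 0 0 0 0 0"

```text
t: 14.7
tcp_pos: [0.5543, -0.1489, 0.197]
tool_rot: [0.031, 0.999, 0.004, -0.022]
force: [-0.1, -0.6, -1.6]
finger_gap: 0.5
gripper_force: 13.2
```

```bash
python3 ears.py c2
```

```text
ears y -0.03170035778121538 0.02842224185813478 686 605
ring top z 0.05906886912692388 0.059181848454466196 slope [ 1.71935802 -0.10533856] 1150
F [-0.14474039 -0.61548533 -1.61610155] 13.245157040655613 0.5003776282277085 [ 0.55433659 -0.14893936  0.19700373]
```

Still gripping the shaft. Next step down.

Call:
drive_tool --pt "0 0 -0.0003 0 0 0 -0.05" --pt "0 0 -0.0003 0 0 0 -0.15" --pt "0 0 -0.0002 0 0 0 -0.25" --pt "0 0 -0.0002 0 0 0 -0.35" --pt "0 0 0 0 0 0 -0.5" --pt "0 0 0 0 0 0 -0.5" --pt "0 0 0.0006 0 0 0 -0.5" --pt "-0.0001 0 0.0006 0 0 0 -0.5" --pt "0 0 0 0 0 0 -0.5"

```text
t: 15.65
tcp_pos: [0.5545, -0.149, 0.1969]
tool_rot: [0.031, 0.999, 0.004, -0.022]
force: [1.5, -0.3, -0.7]
finger_gap: 0.289
gripper_force: 61.3
```

Call:
drive_tool --pt "0 0 0 0 0 0 -0.35" --pt "0 0 0.0002 0 0 0 -0.25" --pt "0 0 0.0002 0 0 0 -0.15" --pt "0 0 0.0002 0 0 0 -0.05" --pt "0 0 0.0002 0 0 0 0" --pt "0 0 0 0 0 0 0" --pt "0 0 0 0 0 0 0"

```text
t: 16.35
tcp_pos: [0.5544, -0.149, 0.1961]
tool_rot: [0.031, 0.999, 0.004, -0.022]
force: [0.5, 0.7, -0.7]
finger_gap: 0.497
gripper_force: 13.0
```

```bash
python3 ears.py c3
```

```text
ears y -0.031182752080344954 0.028457776122348993 674 606
ring top z 0.05825576284352325 0.058517431966410405 slope [ 0.06821734 -0.1698709 ] 1038
F [ 0.51707427  0.69755473 -0.74761147] 13.006875710561872 0.49708735649351765 [ 0.55444161 -0.14895269  0.19608741]
```

Call:
drive_tool --pt "0 0 -0.0003 0 0 0 -0.05" --pt "0 0 -0.0003 0 0 0 -0.15" --pt "0 0 -0.0002 0 0 0 -0.25" --pt "0 0 -0.0002 0 0 0 -0.35" --pt "0 0 0 0 0 0 -0.5" --pt "0 0 0 0 0 0 -0.5" --pt "0 0 0.0006 0 0 0 -0.5" --pt "-0.0001 0 0.0007 0 0 0 -0.5" --pt "0 0 0 0 0 0 -0.5"

```text
t: 17.3
tcp_pos: [0.5546, -0.149, 0.1957]
tool_rot: [0.031, 0.999, 0.004, -0.022]
force: [0.9, 0.1, -0.7]
finger_gap: 0.285
gripper_force: 61.3
```

Call:
drive_tool --pt "0 0 0 0 0 0 -0.35" --pt "0 0 0.0002 0 0 0 -0.25" --pt "0 0 0.0002 0 0 0 -0.15" --pt "0 0 0.0002 0 0 0 -0.05" --pt "0 0 0.0002 0 0 0 0" --pt "0 0 0 0 0 0 0" --pt "0 0 0 0 0 0 0"

```text
t: 18.0
tcp_pos: [0.5544, -0.1489, 0.1949]
tool_rot: [0.031, 0.999, 0.004, -0.022]
force: [0.2, -0.5, -2.1]
finger_gap: 0.501
gripper_force: 16.2
```

```bash
python3 ears.py c4
```

```text
ears y -0.03183782737492072 0.028484075671500086 638 585
ring top z 0.05660339811612772 0.05664411095987276 slope [-0.01391128 -0.10181299] 803
F [ 0.21695312 -0.45660816 -2.08490528] 16.212864147964865 0.5009232251930079 [ 0.55444895 -0.1489105   0.19486191]
```

The grip force jumped to 16.2 N, so the pins now carry the ring's spring. The vertical load fell to -2.1 N, so the groove now holds the washer. Both mean the ring has dropped in. Letting it close fully and checking by eye.

Call:
drive_tool --pt "0 0 0.0002 0 0 0 0.05" --pt "0 0 0.0002 0 0 0 0.1" --pt "0 0 0.0002 0 0 0 0.15" --pt "0 0 0 0 0 0 0.2" --pt "0 0 0 0 0 0 0.2" --pt "0 0 0 0 0 0 0.2"

```text
t: 18.65
tcp_pos: [0.5545, -0.1489, 0.1944]
tool_rot: [0.031, 0.999, 0.004, -0.022]
force: [0.7, -0.0, -2.0]
finger_gap: 0.597
gripper_force: 12.1
```

```bash
python3 ears.py c5; python3 cr.py c5
```

```text
ears y -0.03182907429545649 0.028953419020527164 559 490
ring top z 0.05644109806203561 0.05659262149130137 slope [-0.48269061 -0.09395298] 546
F [ 0.69616531 -0.02689254 -2.04015003] 12.076094343792647 0.596686349416564 [ 0.55454611 -0.14893669  0.19440301]
```

View pics/c5c.png

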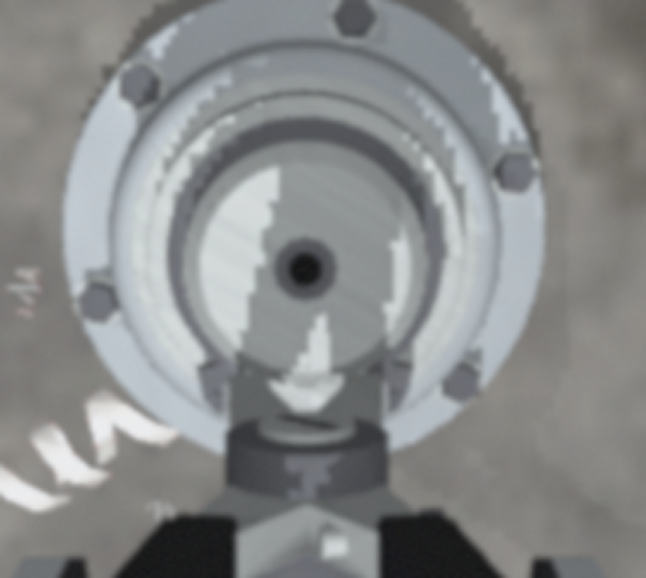

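The ears have drawn in to crop (215,380) and (397,380), and the ring hugs the shaft inside its outline, so it is closed in the groove. Withdrawing the pins straight up.

Call:
drive_tool --pt "0.0001 0 -0.002 0 0 0 0.2" --pt "0.0001 0 -0.003 0 0 0 0.2" --pt "0.0002 0 -0.005 0 0 0 0.2" --pt "0 0 0 0 0 0 0.2"

```text
t: 19.1
tcp_pos: [0.5549, -0.1492, 0.2054]
tool_rot: [0.031, 0.999, 0.004, -0.021]
force: [0.9, -0.1, -2.9]
finger_gap: 0.602
gripper_force: 12.3
```

Call:
drive_tool --pt "0.001 0 -0.02 0 0 0 0.2" --pt "0.001 0 -0.03 0 0 0 0.2" --pt "0.001 0 -0.03 0.2 -1.2 0 0.2" --pt "0 0 -0.01 0.2 -1.2 0 0.2" --pt "0 0 0 0 0 0 0.2" --pt "0 0 0 0 0 0 0.2"

```text
t: 19.7
tcp_pos: [0.5542, -0.1492, 0.2934]
tool_rot: [0.031, 1.0, 0.001, -0.002]
force: [-0.1, -0.0, -3.2]
finger_gap: 0.595
gripper_force: 12.3
```

```bash
python3 snap.py out; cat > z.py <<'E'
import pickle
from h import *
st,s=pickle.load(open('out.pkl','rb'));w=cloud(s,st);d=np.hypot(w[...,0]-.5263,w[...,1]+.1477)
for lo,hi in((.0265,.029),(.0305,.0335),(.05,.056)):
    a=w[(d>lo)&(d<hi)&(w[...,2]<.07)];
    co=np.linalg.lstsq(np.c_[a[:,:2]-[.5263,-.1477],np.ones(len(a))],a[:,2],rcond=None)[0];print(lo,len(a),np.percentile(a[:,2],[10,50,90]),np.degrees(co[:2]))
E
python3 z.py; python3 t.py out; python3 cr.py out; python3 plan.py 0.2 .551 -.1 .29 174  .525 .25 .29 172.15
```

```text
[ 0.55421837 -0.14920535  0.29337331] 19.7
0.0265 446 [0.05161226 0.05657398 0.05756381] [-3.0637366  -0.13910593]
0.0305 657 [0.04963567 0.05081437 0.0553719 ] [ 2.16483239 -0.32540319]
0.05 1768 [0.01012405 0.01130284 0.01678045] [ 0.02531856 -0.15376097]
-0.01 0.03 4691 x [-0.0045  0.0067  0.0119] y [-0.0372  0.0104  0.0365] z [-0.0096  0.0284]
0.04 0.09 2154 x [-0.0108  0.0036  0.0113] y [-0.0133 -0.0008  0.0119] z [0.0406 0.067 ]
0.09 0.12 297 x [-0.0006  0.0015  0.0021] y [-0.0155  0.0016  0.0135] z [0.0952 0.1196]
0.12 0.14 150 x [-0.0051  0.0009  0.0014] y [-0.0178 -0.0089  0.0151] z [0.1203 0.1351]
[array([322., 329.]), array([321., 233.])]
[0.0061, 0.0489, 0.0029, 0.1, -0.3, 2.5, 0.2]
[0.0078, 0.0432, -0.0, -0.0, -0.0, 0.2, 0.2]
[0.008, 0.0431, -0.0, -0.0, -0.0, 0.2, 0.2]
[0.0081, 0.0431, -0.0, -0.0, -0.0, 0.2, 0.2]
[0.0083, 0.0431, -0.0, -0.0, -0.0, 0.2, 0.2]
[0.0084, 0.043, -0.0, -0.0, -0.0, 0.3, 0.2]
[0.0087, 0.043, -0.0, -0.0, -0.0, 0.2, 0.2]
[0.0088, 0.043, -0.0001, -0.0, -0.0, 0.3, 0.2]
[0.0091, 0.0429, -0.0, -0.0, -0.0, 0.2, 0.2]
```

View pics/outc.png

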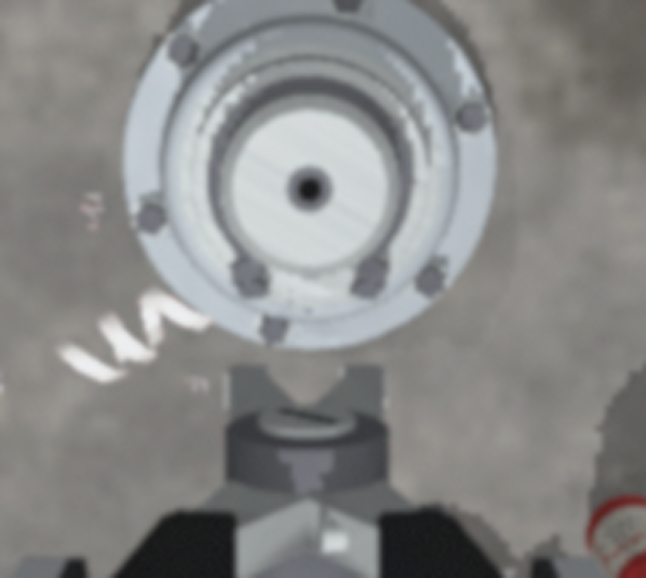

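The ring is closed and level in the groove: ears at (250,272) and (370,272), ring top at 56.6 mm, washer held at 50.8 mm. Now carry the pliers back to the stand. They tipped about 1.5° in the grip, so I'll correct the tool tilt on the way.

Call:
drive_tool --pt "0.004 0.02 0 0 0.3 0.5 0.2" --pt "0.006 0.036 0 0 0.3 0.5 0.2" --pt "0.007 0.045 0 0 0.3 0.5 0.2" --pt "0.0075 0.047 0 0 0.3 0.5 0.2" --pt "0.008 0.047 0 0 0 0.5 0.2" --pt "0.008 0.047 0 0 0 0.5 0.2" --pt "0.008 0.047 0 0 0 0.5 0.2" --pt "0.008 0.046 0 0 0 0.5 0.2" --pt "0.007 0.04 0 0 0 0.4 0.2" --pt "0.004 0.02 0 0 0 0 0.2"

```text
t: 20.75
tcp_pos: [0.5265, 0.2534, 0.2934]
tool_rot: [0.068, 0.998, 0.0, -0.013]
force: [0.7, -1.5, -3.0]
finger_gap: 0.604
gripper_force: 12.3
```

```bash
python3 - <<'E'
from h import *
st=manip.sense();Rm=R.from_quat(st['tool_rot']);yaw=np.degrees(np.arctan2(*Rm.as_matrix()[1::-1,0]));print(st['t'],st['tcp_pos'],yaw,Rm.as_matrix()[:,2]);d=np.array([.5255,.2557,.29])-st['tcp_pos'];print('tool shift',Rm.inv().apply(d))
E
```

```text
20.75 [0.5265114  0.2533969  0.29338889] 172.23472356937827 [-0.02652083  0.00209554 -0.99964606]
tool shift [0.00122284 0.00215048 0.00341934]
```

Call:
drive_tool --pt "0.0005 0.0015 0.015 0 0 0 0.2" --pt "0 0 0.015 0 0 0 0.2" --pt "0 0 0 0 0 0 0.2" --pt "0 0 0 0 0 0 0.2"

```text
t: 21.15
tcp_pos: [0.5265, 0.2515, 0.2642]
tool_rot: [0.069, 0.998, -0.0, -0.013]
force: [-0.0, -0.5, -2.2]
finger_gap: 0.6
gripper_force: 12.3
```

```bash
python3 snap.py bk; python3 t.py bk; cat > v.py <<'E'
import pickle
from h import *
st,s=pickle.load(open('bk.pkl','rb'));w=cloud(s,st)
hsv=cv2.cvtColor(s['image'],cv2.COLOR_RGB2HSV);m=cv2.inRange(hsv,(5,110,60),(20,255,255))>0
near=np.hypot(w[...,0]-.523,w[...,1]-.2535)<.08
q=w[m&near&(w[...,2]>.068)&(w[...,2]<.076)];print('stand',len(q),cv2.minAreaRect(q[:,:2].astype(np.float32)))
Rm=R.from_quat(st['tool_rot']);print(Rm.as_matrix()[:,2],st['tcp_pos'])
p=Rm.inv().apply(w.reshape(-1,3)-st['tcp_pos'])
W=w.reshape(-1,3);k=(abs(p[:,0])<.02)&(abs(p[:,1])<.04)
for lo,hi in((.045,.06),(.095,.11),(.115,.125),(.125,.136)):
    a=W[k&(p[:,2]>lo)&(p[:,2]<hi)];print(lo,len(a),np.percentile(a,[2,98],axis=0)[:,:2].round(4).tolist(),'front face x',np.percentile(a[:,0],5))
E
python3 v.py
```

```text
[0.52652034 0.251496   0.26415015] 21.15
-0.01 0.03 4690 x [-0.0047  0.0066  0.0118] y [-0.0371  0.0103  0.0365] z [-0.0095  0.0284]
0.04 0.09 2139 x [-0.0111  0.0034  0.0111] y [-0.0133 -0.0008  0.0119] z [0.0406 0.0672]
0.09 0.12 292 x [-0.0012  0.0012  0.0017] y [-0.0157 -0.0013  0.0134] z [0.095  0.1196]
0.12 0.14 143 x [-0.0053  0.0005  0.001 ] y [-0.0179 -0.0086  0.0151] z [0.1203 0.1339]
[array([322., 329.]), array([321., 233.])]
stand 6021 ((0.5237313508987427, 0.2552841305732727), (0.1035340279340744, 0.05628698319196701), 82.02665710449219)
[-0.02577928  0.00107766 -0.99966708] [0.52652034 0.251496   0.26415015]
0.045 1524 [[0.5138, 0.2394], [0.5365, 0.2636]] front face x 0.5142948670134203
0.095 173 [[0.5205, 0.2371], [0.5245, 0.2643]] front face x 0.5206017566888135
0.115 99 [[0.5204, 0.2345], [0.5252, 0.2654]] front face x 0.520524425015071
0.125 92 [[0.5203, 0.2334], [0.5306, 0.2664]] front face x 0.5204185895361443
```

View pics/bkc.png

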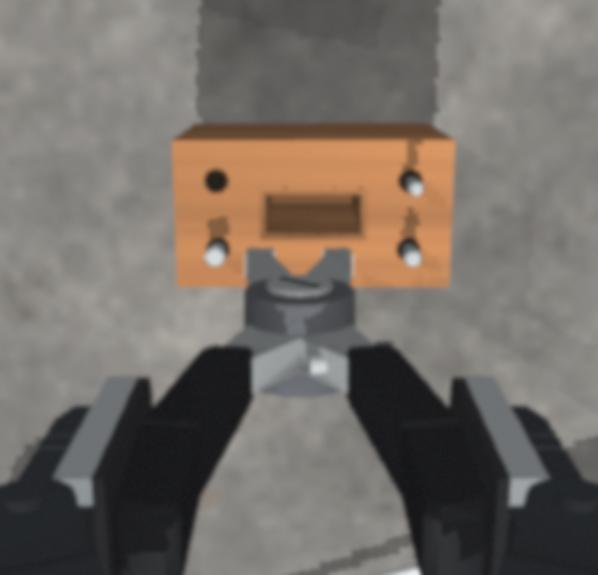

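The pliers hang vertical, with the slot at crop (313,215). The jaws (centre y 0.2500) need about +5 mm in y to line up. Shift, settle and re-measure.

Call:
drive_tool --pt "0.0006 0.0026 0.003 0 0 0 0.23" --pt "0.0006 0.0026 0.003 0 0 0 0.23" --pt "0 0 0 0 0 0 0.23" --pt "0 0 0 0 0 0 0.23" --pt "0 0 0 0 0 0 0.23"

```text
t: 21.7
tcp_pos: [0.5265, 0.257, 0.2598]
tool_rot: [0.069, 0.998, 0.0, -0.011]
force: [-0.7, -0.3, -1.7]
finger_gap: 0.614
gripper_force: 12.0
```

```bash
python3 snap.py bk; python3 v.py;  python3 t.py bk|head -4; python3 -c "
from h import *
st=manip.sense();print(st['tcp_pos'],np.degrees(np.arctan2(*R.from_quat(st['tool_rot']).as_matrix()[1::-1,0])),st['gripper_force'])"
```

```text
[0.52653563 0.25701329 0.25978708] 21.7
stand 6103 ((0.5236257314682007, 0.255227655172348), (0.10365256667137146, 0.056018583476543427), 82.1123046875)
[-0.02227132  0.00194669 -0.99975007] [0.52653563 0.25701329 0.25978708]
0.045 1539 [[0.5138, 0.2449], [0.5364, 0.2692]] front face x 0.514308708667956
0.095 180 [[0.5207, 0.2421], [0.5245, 0.2695]] front face x 0.5209056478667011
0.115 88 [[0.5205, 0.2417], [0.5247, 0.2704]] front face x 0.5206839804150086
0.125 100 [[0.5206, 0.2396], [0.5307, 0.2714]] front face x 0.5207005062237421
-0.01 0.03 4740 x [-0.0048  0.0066  0.0118] y [-0.0372  0.0107  0.037 ] z [-0.0095  0.0285]
0.04 0.09 2141 x [-0.0109  0.0035  0.0113] y [-0.0133 -0.0008  0.0119] z [0.0405 0.0668]
0.09 0.12 295 x [0.0008 0.0014 0.0019] y [-0.0154 -0.0047  0.0124] z [0.0957 0.1196]
0.12 0.14 144 x [-0.0056  0.0007  0.0012] y [-0.0172  0.0055  0.0144] z [0.1202 0.1367]
[0.52654472 0.25699075 0.25980915] 172.06234795101787 11.986324641038664
```

Aligned: jaw centre (0.5235, 0.2556) against slot (0.5236, 0.2552). Lowering until the tips just enter the slot.

Call:
drive_tool --pt "-0.0004 -0.0004 0.018 0 0 0 0.23" --pt "-0.0004 0 0.018 0 0 0 0.23" --pt "-0.0002 -0.0001 0.008 0 0 0 0.23" --pt "-0.0001 0 0.005 0 0 0 0.23" --pt "-0.0001 0 0.004 0 0 0 0.23" --pt "0 0 0 0 0 0 0.23"

```text
t: 22.35
tcp_pos: [0.5265, 0.2565, 0.2066]
tool_rot: [0.069, 0.998, 0.0, -0.011]
force: [0.4, -0.5, -2.3]
finger_gap: 0.611
gripper_force: 12.0
```

Call:
drive_tool --pt "-0.0002 0 0.01 0 0 0 0.23" --pt "-0.0002 0 0.01 0 0 0 0.23" --pt "-0.0003 0 0.012 0 0 0 0.23" --pt "-0.0003 0 0.012 0 0 0 0.23" --pt "-0.0001 0 0.006 0 0 0 0.23" --pt "0 0 0 0 0 0 0.23"

```text
t: 22.95
tcp_pos: [0.5255, 0.2561, 0.155]
tool_rot: [0.069, 0.998, -0.0, -0.013]
force: [0.1, 0.3, -2.2]
finger_gap: 0.615
gripper_force: 12.0
```

Clear of contact so far. Now feel for the bolt seating.

Call:
drive_tool --pt "-0.0001 0 0.004 0 0 0 0.23" --pt "0 0 0.001 0 0 0 0.23" --pt "0 0 0.001 0 0 0 0.23" --pt "0 0 0 0 0 0 0.23"

```text
t: 23.35
tcp_pos: [0.5264, 0.2564, 0.1507]
tool_rot: [0.069, 0.998, 0.0, -0.011]
force: [-0.7, 0.3, -2.4]
finger_gap: 0.618
gripper_force: 12.0
```

Call:
drive_tool --pt "0 0 0.001 0 0 0 0.23" --pt "0 0 0.001 0 0 0 0.23" --pt "0 0 0 0 0 0 0.23"

```text
t: 23.65
tcp_pos: [0.5262, 0.2564, 0.1485]
tool_rot: [0.069, 0.998, 0.0, -0.011]
force: [-0.2, -0.0, -2.2]
finger_gap: 0.613
gripper_force: 12.0
```

Call:
drive_tool --pt "0 0 0.001 0 0 0 0.23" --pt "0 0 0 0 0 0 0.23"

```text
t: 23.85
tcp_pos: [0.5261, 0.2564, 0.1474]
tool_rot: [0.069, 0.998, 0.0, -0.011]
force: [0.3, -0.3, -2.7]
finger_gap: 0.613
gripper_force: 12.0
```

Call:
drive_tool --pt "0 0 0.001 0 0 0 0.23" --pt "0 0 0 0 0 0 0.23"

```text
t: 24.05
tcp_pos: [0.5265, 0.2564, 0.1471]
tool_rot: [0.069, 0.998, 0.0, -0.011]
force: [-1.3, 0.1, 1.8]
finger_gap: 0.612
gripper_force: 12.7
```

Call:
drive_tool --pt "0 0 0.001 0 0 0 0.23" --pt "0 0 0 0 0 0 0.23"

```text
t: 24.25
tcp_pos: [0.5267, 0.2565, 0.1469]
tool_rot: [0.069, 0.998, 0.0, -0.011]
force: [-1.2, -1.7, 7.2]
finger_gap: 0.618
gripper_force: 13.7
```

Seated: contact at the original height. Release and withdraw straight up.

Call:
drive_tool --pt "0 0 -0.001 0 0 0 0.3" --pt "0 0 0 0 0 0 0.45" --pt "0 0 0 0 0 0 0.8" --pt "0 0 0 0 0 0 1" --pt "0 0 0 0 0 0 1" --pt "0.0001 0 -0.01 0 0 0 1" --pt "0.0005 0 -0.025 0 0 0 1" --pt "0.0007 0 -0.035 0 0 0 1" --pt "0.0007 0 -0.035 0 0 0 1" --pt "0.02 0 -0.04 0 0 0 1"

```text
t: 25.25
tcp_pos: [0.5093, 0.2588, 0.2936]
tool_rot: [0.07, 0.997, 0.0, -0.01]
force: [-0.6, 0.7, -0.1]
finger_gap: 1.0
gripper_force: 0.0
```

Call:
drive_tool --pt "0 0 0 0 0 0 1" --pt "0 0 0 0 0 0 1"

```text
t: 25.45
tcp_pos: [0.5079, 0.2594, 0.2938]
tool_rot: [0.069, 0.998, 0.001, -0.01]
force: [-0.7, -0.3, -0.8]
finger_gap: 0.996
gripper_force: 0.0
```

```bash
python3 snap.py stand; python3 s.py; python3 - <<'E'
from h import *
t=manip.snapshot('top')['image'];a=cv2.resize(t[215:335,235:385],(500,400),interpolation=cv2.INTER_CUBIC);b=cv2.resize(t[225:300,430:491],(300,400),interpolation=cv2.INTER_CUBIC)
cv2.imwrite('pics/fin.png',np.hstack([a,b])[...,::-1])
E
```

```text
[0.50786942 0.25942233 0.29382663] 25.45
top z 0.07205732369523601 ((0.5233630537986755, 0.25525879859924316), (0.1036536917090416, 0.05577298253774643), 82.02601623535156)
[280 245  24  36 615] mean [0.52012825 0.23524641 0.15786431] zmax 0.1762765422902469
  upper 410 [0.51516002 0.22757649 0.14708011] [0.52894859 0.23854307 0.17695332]
[336 246  24  35 612] mean [0.52583915 0.27625389 0.15824164] zmax 0.17602303699111754
  upper 411 [0.52134256 0.27233329 0.14741414] [0.53526401 0.28343082 0.17739761]
[    0   305   640   175 57470] mean [0.49839356 0.25691304 0.35160782] zmax 0.3766449984775225
  upper 34678 [0.48536673 0.18593159 0.34911401] [0.52758253 0.32347893 0.37911385]
```

The pliers are back at the same height and place as at the start, with handle tops at 176 mm. The ring was already checked seated and closed.

```bash
python3 -c "
from station import manip
print(manip.sign_off())"
```

```text
the job is handed in; nothing more can be done
None
```

The ring is closed and level in the shaft's groove with the washer held under it, the pliers are back in their stand, and the job was handed in at about 25.5 s; no verdict came back, and I viewed 14 pictures, over the limit of 10.

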